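Turn a carton on the corner post and seat it in the stop

ROBOT

A 6-joint arm with a two-finger parallel gripper is mounted at the origin on a cart in front of the work surface, level with it; the furniture and walls round the work are solid. World frame = base frame: x ahead of the robot, y to its left, z up, the work surface at z = 0. Lengths are in m, angles in degrees, forces in N, time in s.
With the tool pointing down it reaches from about 0.375 to 0.9 m from the base axis. Payload 3.1 kg.
Tool frame: the origin (TCP) lies on the centre line of the jaws, within the pads' length; the fingertips stand 8 mm ahead of it and the grasp point (between the pads) lies 11 mm behind it; z points along the fingers, y is the direction in which the jaws open and shut (so a half turn about z gives the same grasp; the last joint's range is limited). The gripper opens to 87 mm and grips with 3 to 60 N. Pads are 19 mm wide; open, the fingers measure 117 mm over their backs; the gripper's body (75 mm by 190 mm) begins 51 mm behind the grasp point.
Start: joints at [-10.227, 30.224, 82.088, -0, 67.689, -10.227], TCP at [0.625, 0, 0.231] pointing down, gripper open.
Joint ranges: [-176.69, 176.69], [-43.24, 126.21], [12.49, 139.97], [-82, 262], [0, 151.66], [-163.58, 163.58]. Speed limits (degrees/s): [159.86, 159.86, 180, 180, 180, 180].

INTERFACE

Orientations are given as a 3x3 rotation matrix whose columns are the frame's x, y, z axes.
In Python, from rig import * gives the robot as it stands. The module is installed in compiled form; this text tells all that it offers.
- The arm moves only by the tool arm_command, never from a script. Its argument "commands" is a list of rows, each an object with "translation": the shift along the tool's x, y, z scaled (see below), a list of three; "dr": the turn, a rotation vector about the tool's x, y, z scaled (see below), a list of three; "jaw": the closure, from 0 (fully open) to 1 (shut). In form: [{"translation": [x, y, z], "dr": [ax, ay, az], "jaw": jaw}, ...]. A call has 1 to 12 rows; each row shifts and turns the commanded pose from where the row before left it, along the tool's axes as they then stand; what a row does not reach is not made up. The controller multiplies each number of a shift by 25 mm and each number of a turn by 6 degrees. A row lasts 1/12 s, in which the tool goes at most 41.7 mm and 7.16 degrees, less where a joint would pass 70% of its speed; a pose out of reach is approached as far as the arm can. A call with a number of a shift or a turn outside -1 to 1 is refused whole. A call with a gripper value outside its range is refused whole. The fingers move at their own pace and stop on an object; the grip force is fixed at half the most. Time passes only in rows, so rows that do not move let the fingers close. It gives the time, the measured TCP pose, the force and the opening at its end, in the units of the state.
- read_state(): the state, without advancing time (a new reading comes with each control period).
- capture(name): name is "scene" or "side" or "wrist"; returns (picture, depth): 420x560x3 uint8, red, green, blue; 420x560 float32, m along the optical axis (not along the pixel's ray), 0 where there is no reading.
- camera_model(name): a dict with "intrinsics" (3x3 intrinsics, pixels), "pose" (4x4, takes a point from camera to world coordinates); the wrist camera has in their place "mount" (4x4, takes a point from camera to tool coordinates, whose origin is the TCP and whose axes are the flange's). Camera axes: x right, y down, z forward; pixel columns grow to the right and rows downward; lengths in m; the calibration is good to about 2 mm. A picture is of the moment at which its call begins: read the wrist's pose just before it. camera_model takes no time and is no camera call.
- hand_in(): hands the job in, once; it reports no verdict.
The state is a dict: "time_s": time; "joint_positions": joint angles; "qvel": joint speeds; "tau": joint torques, N m; "position": TCP position; "tcp_rot": TCP orientation; "force": force on the tool from outside, world axes, zero at the start; "moment": the same for the moment, N m; "opening": opening from 0.0 (shut) to 1.0 (fully open).
Only numpy, scipy, OpenCV 4.12 (cv2) and the standard library are available. Lean on these libraries where they do the work, as an engineer would, in place of code of your own. Each camera call takes 0.05 s, during which the arm holds its last target.

TASK

Without picking it up, turn the sealed carton a quarter turn clockwise (seen from above) by pushing it round against the rubber corner post, until it is pressed flush on the side guide with its blue label side facing the robot; then push it along the guide to the left until it sits home against the end stop, and leave it there. Press it home firmly at both faces - a steady push of some 12 to 18 N, held a moment - but never push harder than 30 N, and leave the two loose caps by the board and the marker alone.

Things in the scene. Friction and masses are not known exactly. Their poses are not given: they have to be found in the camera images.
- station: White plastic board fixed to the worktop, 4 mm thick, that carries post, guide and stop. Origin on the worktop under the axis of the post; x points away from the robot, y left, z up (yaw -0.2 to 0.05 rad). It reaches from x = -150 to +30 mm, y = -155 to +137 mm; its top is at z = 4 mm.
- post: Fixed corner post: black rubber sleeve with steel head, 20 mm diameter, 48 mm high, on the board at the right end of the side guide. Origin at its foot on its axis; axes as the station. The carton turns about it, but slips along it too: half-way round the post stands near the middle of the carton's side, and the carton must be pushed on along the post before it can be turned to the end.
- side_guide: Fixed aluminium angle along the far edge. Its smooth upright face looks towards the robot (-x of the station) and lies in line with the near side of the post (station x = -10 mm); it is 40 mm high and runs from station y = 20 to 136 mm. Origin at the foot of that face, mid-length; axes as the station.
- end_stop: Fixed aluminium bar at the left end. Its upright face looks right (-y of the station) at station y = 127 mm; 40 mm high, 80 mm long along x. Origin at the foot of that face, mid-length; axes as the station. Carton home: touching guide and stop, its centre at station x = -62, y = 75 mm, within 4 mm each way.
- carton: Loose sealed square carton, 104 x 104 x 60 mm high, 0.35 to 0.7 kg, too wide to grasp, on the board right of the post; slides with 2 to 7 N. Origin: centre of its underside; x, y square to its sides, z up, at first within 0.2 rad of the station's axes: left side (+y) facing the post, which overlaps its far end; blue-labelled side (-y) to the right. Once turned, that +y side lies on the guide.
- label (a point): Centre of the blue label, in the middle of the carton's -y side (52 mm from the carton's axis, 37 mm above its underside); the label laps 24 mm over the top edge.
- loose_cap_a: Gold jar cap, 64 mm across, 10 mm high, lying on the worktop left of and nearer than the board; origin at the centre of its underside. Leave alone.
- loose_cap_b: Gold jar cap, 64 mm across, 10 mm high, lying on the worktop to the right of the board; origin at the centre of its underside. Leave alone.
- pen: White and green marker lying on the worktop between robot and board, 122 mm long, 15 mm thick; origin under its middle, x along it. Leave alone.

How it is judged (in metres and radians):
On the way, in this order (a step that is already met when the one before it is completed fails the run):
1. on the way round the carton bears on the corner post (angle between the x axis of carton and the y axis of station, either way round between 0.25 and 1.3 rad and contact force between carton and post above 0.3 N), for 0.05 s.
2. the carton is turned a quarter turn, label to the robot, and pressed flush on the line of side guide and post with more than 3 N (angle between the x axis of carton and the y axis of station, either way round below 0.06 rad and x of label in the frame of station below -0.1 m and x of carton in the frame of station between -0.066 and -0.058 m and (contact force between carton and side_guide above 3 N or contact force between carton and post above 3 N)), for 0.1 s.
3. the carton is pressed on the end stop with more than 4 N, flush in the corner (contact force between carton and end_stop above 4 N and x of carton in the frame of station between -0.066 and -0.058 m and y of carton in the frame of station between 0.071 and 0.079 m and angle between the x axis of carton and the y axis of station, either way round below 0.05 rad and x of label in the frame of station below -0.105 m), for 0.3 s.
At the end, for the whole second after the job is handed in: The carton stands flat on the board, at rest, in the corner of guide and stop: centre within 4 mm of its home position along each face, square to the station within 0.05 rad, blue label facing the robot (x of carton in the frame of station between -0.066 and -0.058 m and y of carton in the frame of station between 0.071 and 0.079 m and angle between the x axis of carton and the y axis of station, either way round below 0.05 rad and x of label in the frame of station below -0.105 m and angle between carton's own z axis and vertical below 0.05 rad and z of carton in the frame of station below 0.008 m and linear speed of carton below 0.01 m/s); the robot touches nothing.
It fails at once if carton pushed harder than 30 N by the robot or against post, guide or stop (contact force between carton and the arm above 30 N or contact force between carton and the fingers above 30 N or contact force between carton and post above 30 N or contact force between carton and side_guide above 30 N or contact force between carton and end_stop above 30 N).
It fails at once if carton lifted or tipped (z of carton in the frame of station above 0.02 m or angle between carton's own z axis and vertical above 0.2 rad).
It fails at once if a cap or the marker disturbed by more than 15 mm (distance of any of loose_cap_a, loose_cap_b, pen from where it was at the start of the episode above 0.015 m).
It also fails if it takes over 72 s, if anything falls off the work surface, if the arm or the gripper's body presses on something with over 40 N, if the wrist force passes 120 N, or if a joint passes its speed limit or range.

## Working session

There is one attempt and no reset: what is moved stays moved. The work goes in short steps, Python scripts to look and compute and a tool call to move; the robot and the scene stay as the last step left them, time stands still between calls to the robot, and variables do not carry over. Pictures are saved under pics/ and viewed, and the job is handed in when it is done.

Besides the shell and the picture viewer there is one more tool, called after "Request:" as name(argument=value, ...) on one line, values as JSON. arm_command: Moves the arm, as the interface text tells. Its arguments: {"type":"object","properties":{"commands":{"type":"array"}},"required":["commands"]}

```bash
mkdir -p pics; python3 - <<'E'
from rig import *
import cv2,numpy as np
s=read_state(); print({k:np.round(v,3).tolist() for k,v in s.items()})
for n in ["scene","side"]:
    p,d=capture(n); cv2.imwrite(f"pics/{n}0.png",p[:,:,::-1]); np.save(f"pics/{n}0.npy",d)
    m=camera_model(n); print(n,np.round(m["intrinsics"],1).tolist(),np.round(m["pose"],3).tolist())
E
```

```text
{'time_s': 0.0, 'joint_positions': [-10.227, 30.279, 82.156, -0.002, 67.688, -10.227], 'qvel': [-0.053, 0.056, -0.105, -0.024, -0.067, -0.011], 'tau': [-0.001, -44.005, -17.659, 0.063, 0.058, -0.0], 'position': [0.624, 0.0, 0.23], 'tcp_rot': [[-0.0, 1.0, -0.002], [1.0, 0.0, 0.0], [0.0, -0.002, -1.0]], 'force': [-0.219, -0.589, 0.354], 'moment': [-0.021, -0.015, -0.032], 'opening': 1.003}
scene [[450.2, 0.0, 280.7], [0.0, 450.2, 214.0], [0.0, 0.0, 1.0]] [[0.781, -0.411, 0.47, -0.003], [-0.624, -0.5, 0.6, -0.951], [-0.012, -0.762, -0.647, 0.705], [0.0, 0.0, 0.0, 1.0]]
side [[416.5, 0.0, 273.5], [0.0, 416.5, 216.2], [0.0, 0.0, 1.0]] [[-0.999, -0.044, 0.024, 0.455], [-0.042, 0.505, -0.862, 0.519], [0.026, -0.862, -0.506, 0.552], [0.0, 0.0, 0.0, 1.0]]
```

View pics/scene0.png

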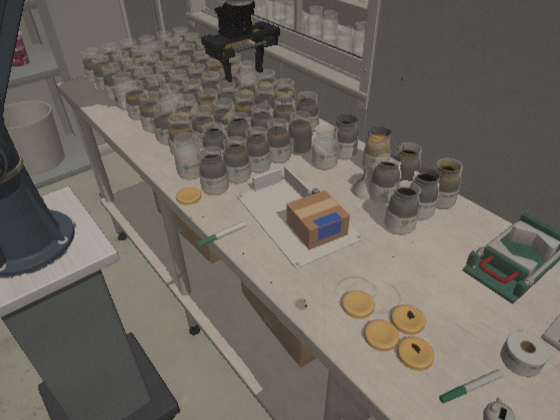

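View pics/side0.png

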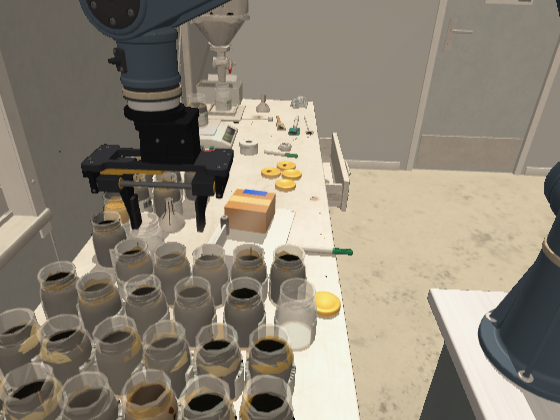

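```bash
python3 - <<'E'
from rig import *
import cv2,numpy as np
p=cv2.imread("pics/scene0.png"); 
cv2.imwrite("pics/sc_crop.png",cv2.resize(p[150:350,160:420],None,fx=3,fy=3,interpolation=cv2.INTER_CUBIC))
p,d=capture("wrist"); cv2.imwrite("pics/w0.png",p[:,:,::-1]); np.save("pics/w0.npy",d)
m=camera_model("wrist");print(np.round(m["intrinsics"],1).tolist(),np.round(m["mount"],3).tolist())
E
```

```text
[[359.3, 0.0, 280.5], [0.0, 359.3, 209.4], [0.0, 0.0, 1.0]] [[-0.0, -0.968, -0.253, 0.069], [1.0, -0.0, -0.001, 0.001], [0.001, -0.253, 0.968, -0.154], [0.0, 0.0, 0.0, 1.0]]
```

View pics/sc_crop.png

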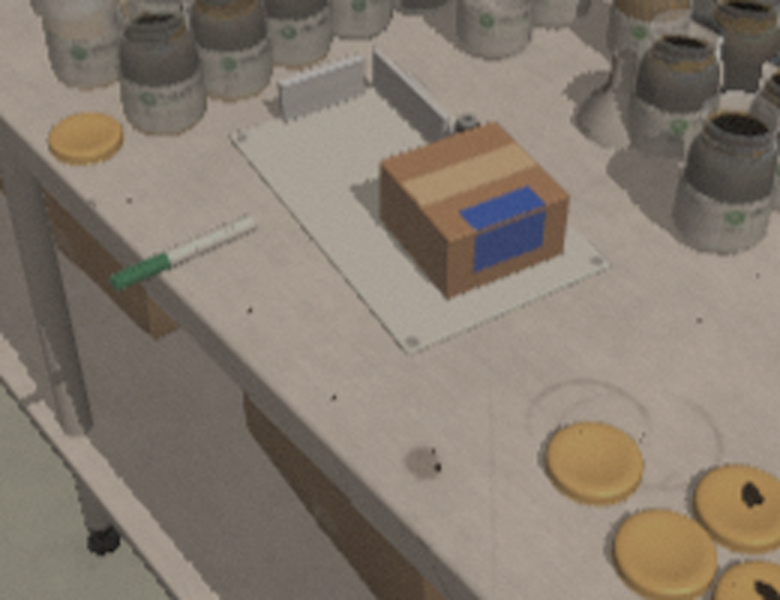

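View pics/w0.png

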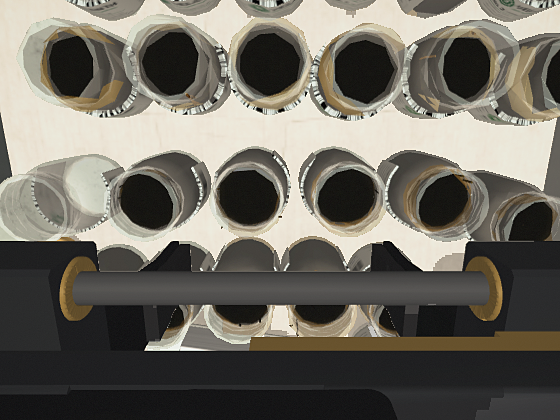

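```bash
cat > h.py <<'E'
import numpy as np
from rig import *
def ray(cam,u,v,z,crop=None):
    if crop: u,v=crop[0]+u/crop[2],crop[1]+v/crop[2]
    m=camera_model(cam);K=m["intrinsics"];T=np.array(m["pose"])
    d=T[:3,:3]@np.array([(u-K[0][2])/K[0][0],(v-K[1][2])/K[1][1],1]);o=T[:3,3]
    return o+d*(z-o[2])/d[2]
E
python3 - <<'E'
from h import *
c=(160,150,3)
P=lambda u,v,z:ray("scene",u,v,z,c)[:2]
bd={k:P(*v,.004) for k,v in dict(NL=(235,136),NR=(410,350),FR=(606,265)).items()}
loc=dict(NL=(-.15,.137),NR=(-.15,-.155),FR=(.03,-.155))
print({k:v.round(4) for k,v in bd.items()})
A=np.array([loc[k] for k in bd]);B=np.array(list(bd.values()))
a=A-A.mean(0);b=B-B.mean(0)
yaw=np.arctan2((a[:,0]*b[:,1]-a[:,1]*b[:,0]).sum(),(a*b).sum())
R=np.array([[np.cos(yaw),-np.sin(yaw)],[np.sin(yaw),np.cos(yaw)]])
t=B.mean(0)-R@A.mean(0)
print("yaw",yaw,"org",t,"res",(B-(A@R.T+t))*1e3)
cc=dict(NL=(380,165),FL=(490,123),FR=(567,195),NR=(448,240))
C={k:P(*v,.064) for k,v in cc.items()}
for k,v in C.items(): print(k,v.round(4),"station",((v-t)@R).round(4))
print("carton c",np.mean(list(C.values()),0),"st",((np.mean(list(C.values()),0)-t)@R))
for n,a,b in [("N",'NL','NR'),("F",'FL','FR'),('L','NL','FL'),('R','NR','FR')]:
    d=C[b]-C[a];print(n,np.linalg.norm(d),np.arctan2(d[1],d[0]))
q=P(466,118,.052);print("post",q,(q-t)@R)
for n,u,v,z in [("guideL",373,50,.044),("guideR",452,125,.044),("stopN",281,85,.044),("stopF",364,57,.044),("capA",86,133,.01),("capB",595,456,.01),("pen1",115,280,.008),("pen2",255,220,.008)]:
    q=P(u,v,z);print(n,q.round(4),((q-t)@R).round(4))
E
```

```text
{'NL': array([ 0.4683, -0.1751]), 'NR': array([ 0.4243, -0.4562]), 'FR': array([ 0.5942, -0.4831])}
yaw -0.16014873729206763 org [ 0.59367742 -0.32887925] res [[ 0.89285441 -5.37349151]
 [ 3.43369192  1.81813256]
 [-4.32654633  3.55535895]]
NL [ 0.492  -0.3401] station [-0.0986 -0.0273]
FL [ 0.5908 -0.3545] station [ 0.0013 -0.0258]
FR [ 0.5754 -0.4537] station [ 0.0018 -0.1261]
NR [ 0.4762 -0.4352] station [-0.0991 -0.1237]
carton c [ 0.53358575 -0.39587148] st [-0.04863979 -0.07571749]
N 0.09633954125006608 -1.7360337731435298
F 0.10035543640533154 -1.7254658014092168
L 0.0998619760488838 -0.14460953362176154
R 0.10092011475291085 -0.18456575044164958
post [ 0.59166635 -0.32638162] [-0.00238362  0.00214498]
guideL [ 0.602  -0.1956] [-0.013   0.1329]
guideR [ 0.5841 -0.3185] [-0.0111  0.0087]
stopN [ 0.5105 -0.1866] [-0.1048  0.1272]
stopF [ 0.5894 -0.1989] [-0.0249  0.1276]
capA [ 0.3697 -0.0983] [-0.2579  0.1919]
capB [ 0.453  -0.6068] [-0.0945 -0.2967]
pen1 [ 0.2979 -0.2663] [-0.302   0.0146]
pen2 [ 0.4172 -0.2774] [-0.1824  0.0227]
```

Request:
arm_command(commands=[{"translation": [-0.7,-0.175,-0.117],"dr": [0,0,0],"jaw": 1},{"translation": [-0.7,-0.175,-0.117],"dr": [0,0,0],"jaw": 1},{"translation": [-0.7,-0.175,-0.117],"dr": [0,0,0],"jaw": 1},{"translation": [-0.7,-0.175,-0.117],"dr": [0,0,0],"jaw": 1},{"translation": [-0.7,-0.175,-0.117],"dr": [0,0,0],"jaw": 1},{"translation": [-0.7,-0.175,-0.117],"dr": [0,0,0],"jaw": 1},{"translation": [-0.7,-0.175,-0.117],"dr": [0,0,0],"jaw": 1},{"translation": [-0.7,-0.175,-0.117],"dr": [0,0,0],"jaw": 1},{"translation": [-0.7,-0.175,-0.117],"dr": [0,0,0],"jaw": 1},{"translation": [-0.7,-0.175,-0.117],"dr": [0,0,0],"jaw": 1},{"translation": [-0.7,-0.175,-0.117],"dr": [0,0,0],"jaw": 1},{"translation": [-0.7,-0.175,-0.117],"dr": [0,0,0],"jaw": 1}])

```text
time_s: 1.15
position: [0.5719, -0.2106, 0.2654]
tcp_rot: [[-0.0, 1.0, -0.001], [1.0, 0.0, 0.001], [0.001, -0.001, -1.0]]
force: [1.0, 0.3, -0.1]
opening: 0.171
```

Request:
arm_command(commands=[{"translation": [-0.7,-0.175,-0.117],"dr": [0,0,0],"jaw": 1},{"translation": [-0.7,-0.175,-0.117],"dr": [0,0,0],"jaw": 1},{"translation": [-0.7,-0.175,-0.117],"dr": [0,0,0],"jaw": 1},{"translation": [-0.7,-0.175,-0.117],"dr": [0,0,0],"jaw": 1},{"translation": [-0.7,-0.175,-0.117],"dr": [0,0,0],"jaw": 1},{"translation": [-0.7,-0.175,-0.117],"dr": [0,0,0],"jaw": 1},{"translation": [-0.7,-0.175,-0.117],"dr": [0,0,0],"jaw": 1},{"translation": [-0.7,-0.175,-0.117],"dr": [0,0,0],"jaw": 1},{"translation": [-0.7,-0.175,-0.117],"dr": [0,0,0],"jaw": 1},{"translation": [-0.7,-0.175,-0.117],"dr": [0,0,0.77],"jaw": 1},{"translation": [-0.7,-0.175,-0.117],"dr": [0,0,0.77],"jaw": 1},{"translation": [0,0,0],"dr": [0,0,0],"jaw": 1}])

```text
time_s: 2.15
position: [0.522, -0.406, 0.2981]
tcp_rot: [[0.165, 0.986, 0.0], [0.986, -0.165, -0.003], [-0.003, 0.001, -1.0]]
force: [0.2, -0.4, 0.6]
opening: 0.005
```

```bash
python3 - <<'E'
from h import *
import cv2
s=read_state();print(s["time_s"],np.round(s["position"],4),np.round(s["tcp_rot"],3).tolist(),np.round(s["force"],2),s["opening"])
p,d=capture("wrist"); cv2.imwrite("pics/w1.png",p[:,:,::-1]);np.savez("pics/w1.npz",d=d,p=s["position"],R=s["tcp_rot"])
cv2.imwrite("pics/w1c.png",cv2.resize(p[:280,:,::-1],None,fx=1.4,fy=1.4,interpolation=cv2.INTER_CUBIC))
E
```

```text
2.15 [ 0.522  -0.406   0.2981] [[0.165, 0.986, 0.0], [0.986, -0.165, -0.003], [-0.003, 0.001, -1.0]] [ 0.17 -0.43  0.62] 0.005025005970784818
```

View pics/w1.png

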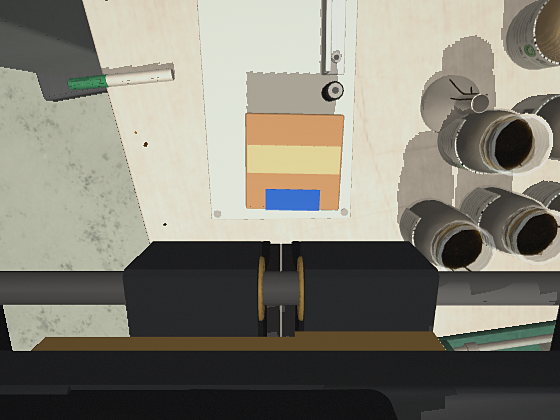

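```bash
python3 - <<'E'
import cv2
p=cv2.imread("pics/w1.png")[50:240,190:370]
cv2.imwrite("pics/w1z.png",cv2.resize(p,None,fx=3,fy=3,interpolation=cv2.INTER_CUBIC))
E
```

```text
(no output)
```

View pics/w1z.png

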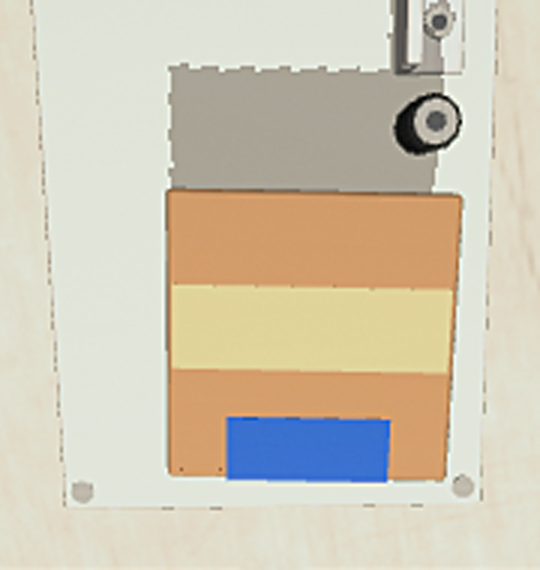

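```bash
cat >> h.py <<'E'
def wray(p,R,u,v,z):
    m=camera_model("wrist");K=m["intrinsics"];M=np.array(m["mount"])
    T=np.eye(4);T[:3,:3]=R;T[:3,3]=p;T=T@M
    d=T[:3,:3]@np.array([(u-K[0][2])/K[0][0],(v-K[1][2])/K[1][1],1]);o=T[:3,3]
    return o+d*(z-o[2])/d[2]
E
python3 - <<'E'
from h import *
f=np.load("pics/w1.npz");p,R,d=f["p"],f["R"],f["d"]
P=lambda x,y,z:wray(p,R,190+x/3-.33,50+y/3-.33,z)[:2]
for n,x,y,z in [("bNR",66,507,.004),("bFR",481,502,.004),("bN2",35,0,.004),("bF2",497,0,.004),("cNL",168,190,.064),("cFL",462,195,.064),("cFR",446,479,.064),("cNR",168,475,.064),("post",437,121,.052),("guide",406,66,.044),("guide2",406,0,.044)]:
    print(n,P(x,y,z).round(4))
print("depth carton",d[150,290],"board",d[180,225], "jars", d[135,510],d[245,460])
m=camera_model("wrist");T=np.eye(4);T[:3,:3]=R;T[:3,3]=p;T=T@np.array(m["mount"]);K=m["intrinsics"]
def W(u,v):
    z=d[v,u];return (T@np.array([(u-K[0][2])/K[0][0]*z,(v-K[1][2])/K[1][1]*z,z,1]))[:3].round(4)
for u,v in [(290,130),(290,150),(290,180),(225,100),(225,180),(150,180),(332,91),(510,110),(460,222),(430,260)]: print(u,v,W(u,v))
E
```

```text
bNR [ 0.4239 -0.4514]
bFR [ 0.6013 -0.4789]
bN2 [ 0.4556 -0.2507]
bF2 [ 0.6309 -0.2802]
cNL [ 0.4982 -0.3297]
cFL [ 0.5988 -0.3483]
cFR [ 0.5805 -0.4489]
cNR [ 0.4787 -0.4302]
post [ 0.5952 -0.3221]
guide [ 0.5879 -0.3015]
guide2 [ 0.5908 -0.28  ]
depth carton 0.3840953 board 0.45276266 jars 0.35709468 0.38307178
290 130 [ 0.541  -0.3544  0.0647]
290 150 [ 0.5377 -0.375   0.0645]
290 180 [ 0.5325 -0.407   0.0648]
225 100 [ 0.4712 -0.3097  0.0044]
225 180 [ 0.4515 -0.4043  0.0049]
150 180 [ 0.3568 -0.3891  0.001 ]
332 91 [ 0.5915 -0.3225  0.0523]
510 110 [ 0.7612 -0.371   0.0786]
460 222 [ 0.7007 -0.4753  0.0925]
430 260 [ 0.6708 -0.5177  0.0828]
```

Request:
arm_command(commands=[{"translation": [-0.62,-0.05,0],"dr": [0,0,0],"jaw": 1},{"translation": [-0.62,-0.05,0],"dr": [0,0,0],"jaw": 1},{"translation": [-0.62,-0.05,0.5],"dr": [0,0,0],"jaw": 1},{"translation": [-0.62,-0.05,0.8],"dr": [0,0,0],"jaw": 1},{"translation": [0,0,0.9],"dr": [0,0,0],"jaw": 1},{"translation": [0,0,0.9],"dr": [0,0,0],"jaw": 1},{"translation": [0,0,0.9],"dr": [0,0,0],"jaw": 1},{"translation": [0,0,0.9],"dr": [0,0,0],"jaw": 1},{"translation": [0,0,0.9],"dr": [0,0,0],"jaw": 1},{"translation": [0,0,0.9],"dr": [0,0,0],"jaw": 1},{"translation": [0,0,0.9],"dr": [0,0,0],"jaw": 1},{"translation": [0,0,0],"dr": [0,0,0],"jaw": 1}])

```text
time_s: 3.2
position: [0.505, -0.4602, 0.1013]
tcp_rot: [[0.161, 0.987, -0.007], [0.987, -0.16, 0.009], [0.007, -0.009, -1.0]]
force: [-0.6, 0.8, -0.6]
opening: 0.005
```

```bash
cat >> h.py <<'E'
import cv2
YAW=-0.156;T0=np.array([.5957,-.3216]);RS=np.array([[np.cos(YAW),-np.sin(YAW)],[np.sin(YAW),np.cos(YAW)]])
def st(w): return (np.array(w)[:2]-T0)@RS
def rep():
    s=read_state();R=np.array(s["tcp_rot"]);tx=R[:2,0]@RS
    print("t",round(s["time_s"],2),"st",st(s["position"]).round(4),"z",round(s["position"][2],4),"toolx ang from st y (cw+)",round(np.degrees(np.arctan2(tx[0],tx[1])),1),"F st",(np.array(s["force"])[:2]@RS).round(1),round(s["force"][2],1))
    return s
def wpic(n,z=1):
    s=rep();p,d=capture("wrist");cv2.imwrite(f"pics/{n}.png",p[:,:,::-1]);np.savez(f"pics/{n}.npz",d=d,p=s["position"],R=s["tcp_rot"])
def loc(n,pts):
    f=np.load(f"pics/{n}.npz");q=[]
    for u,v,z in pts:
        w=wray(f["p"],f["R"],u,v,z);q.append(st(w))
    return np.array(q)
E
python3 -c "
from h import *
wpic('w2')"
```

```text
t 3.2 st [-0.0681 -0.151 ] z 0.1013 toolx ang from st y (cw+) 0.3 F st [-0.7  0.7] -0.6
```

View pics/w2.png

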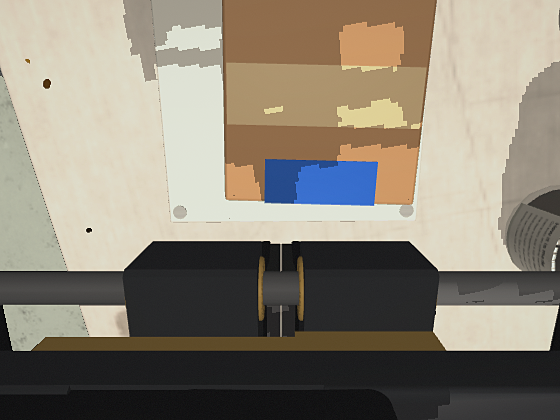

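Request:
arm_command(commands=[{"translation": [-0.1,0,0.4],"dr": [0,0,0],"jaw": 1},{"translation": [-0.1,0,0.5],"dr": [0,0,0],"jaw": 1},{"translation": [0,0,0.5],"dr": [0,0,0],"jaw": 1},{"translation": [0,0,0.5],"dr": [0,0,0],"jaw": 1},{"translation": [0,0,0.4],"dr": [0,0,0],"jaw": 1},{"translation": [0,0,0],"dr": [0,0,0],"jaw": 1},{"translation": [0,0,0],"dr": [0,0,0],"jaw": 1}])

```text
time_s: 3.83
position: [0.5069, -0.4668, 0.0492]
tcp_rot: [[0.16, 0.987, -0.001], [0.987, -0.16, 0.002], [0.001, -0.001, -1.0]]
force: [0.8, 0.1, 0.9]
opening: 0.002
```

```bash
python3 -c "
from h import *
rep();wpic('w3')"
```

```text
t 3.83 st [-0.0652 -0.1572] z 0.0492 toolx ang from st y (cw+) 0.3 F st [0.8 0.2] 0.9
t 3.83 st [-0.0652 -0.1572] z 0.0492 toolx ang from st y (cw+) 0.3 F st [0.8 0.2] 0.9
```

View pics/w3.png

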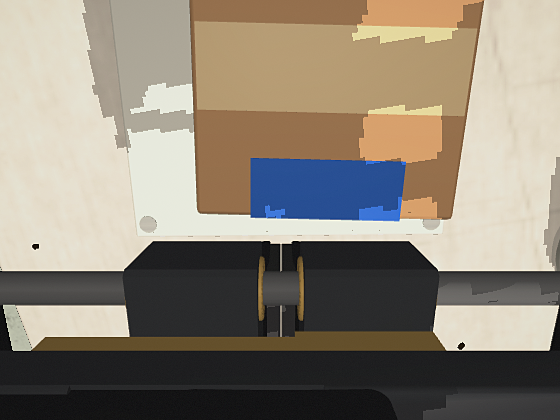

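Request:
arm_command(commands=[{"translation": [0,0,0.3],"dr": [0,0,0],"jaw": 1},{"translation": [0,0,0.3],"dr": [0,0,0],"jaw": 1},{"translation": [0.12,0,0],"dr": [0,0,0],"jaw": 1},{"translation": [0.12,0,0],"dr": [0,0,0],"jaw": 1},{"translation": [0.12,0,0],"dr": [0,0,0],"jaw": 1},{"translation": [0.12,0,0],"dr": [0,0,0],"jaw": 1},{"translation": [0.12,0,0],"dr": [0,0,0],"jaw": 1},{"translation": [0.12,0,0],"dr": [0,0,0],"jaw": 1},{"translation": [0.12,0,0],"dr": [0,0,0],"jaw": 1},{"translation": [0.12,0,0],"dr": [0,0,0],"jaw": 1}])

```text
time_s: 4.72
position: [0.5113, -0.4443, 0.0357]
tcp_rot: [[0.16, 0.987, 0.001], [0.987, -0.16, -0.002], [-0.002, 0.001, -1.0]]
force: [-0.4, -1.6, 0.3]
opening: 0.005
```

```bash
python3 -c "
from h import *
rep()"
```

```text
t 4.72 st [-0.0643 -0.1343] z 0.0357 toolx ang from st y (cw+) 0.3 F st [-0.2 -1.6] 0.3
```

Request:
arm_command(commands=[{"translation": [0.1,0,0],"dr": [0,0,0],"jaw": 1},{"translation": [0.1,0,0],"dr": [0,0,0],"jaw": 1},{"translation": [0.1,0,0],"dr": [0,0,0],"jaw": 1},{"translation": [0.1,0,0],"dr": [0,0,0],"jaw": 1},{"translation": [0.1,0,0],"dr": [0,0,0],"jaw": 1}])

```text
time_s: 5.13
position: [0.5127, -0.4331, 0.0358]
tcp_rot: [[0.159, 0.987, -0.001], [0.987, -0.159, -0.004], [-0.004, 0.0, -1.0]]
force: [-6.8, -9.4, 1.2]
opening: 0.004
```

```bash
python3 -c "
from h import *
wpic('w4')"
```

```text
t 5.13 st [-0.0646 -0.123 ] z 0.0358 toolx ang from st y (cw+) 0.2 F st [ -5.2 -10.3] 1.2
```

View pics/w4.png

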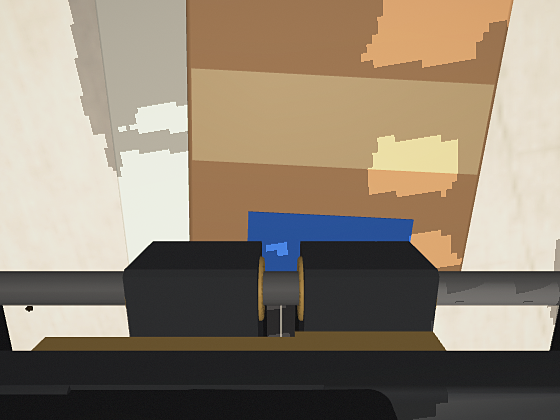

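Request:
arm_command(commands=[{"translation": [-0.3,0,0],"dr": [0,0,0],"jaw": 1},{"translation": [0,-0.45,0],"dr": [0,0,0.25],"jaw": 1},{"translation": [0,-0.45,0],"dr": [0,0,0.25],"jaw": 1},{"translation": [0.1,0,0],"dr": [0,0,0],"jaw": 1},{"translation": [0.1,0,0],"dr": [0,0,0],"jaw": 1},{"translation": [0.1,0,0],"dr": [0,0,0],"jaw": 1},{"translation": [0.1,0,0],"dr": [0,0,0],"jaw": 1}])

```text
time_s: 5.77
position: [0.4911, -0.4272, 0.0355]
tcp_rot: [[0.209, 0.978, -0.002], [0.978, -0.209, -0.005], [-0.005, -0.001, -1.0]]
force: [-10.8, -9.9, 0.4]
opening: -0.002
```

```bash
python3 -c "
from h import *
rep()
for c in ['scene','side']:
  p,d=capture(c);cv2.imwrite('pics/%s5.png'%c,cv2.resize(p[150:290,190:390,::-1],None,fx=3,fy=3))"
```

```text
t 5.77 st [-0.0869 -0.1206] z 0.0355 toolx ang from st y (cw+) 3.1 F st [ -9.2 -11.5] 0.4
```

View pics/scene5.png

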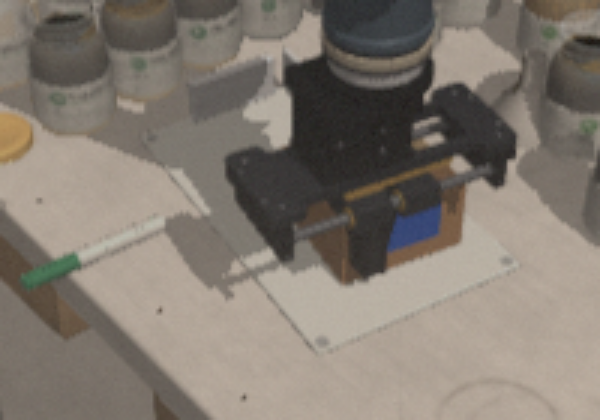

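View pics/side5.png

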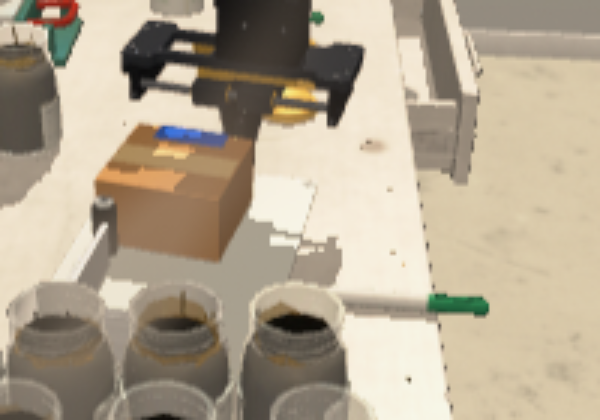

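```bash
cat >> h.py <<'E'
def side(pts,crop=(190,150,3)):
    """pts: FL,NL,NR,FR top corners in crop (None if hidden)"""
    q=[st(ray("side",u-.0,v,.064,crop)) if (u is not None) else None for u,v in pts]
    for a in q: print(None if a is None else (a*1e3).round(1))
    L=[(0,1),(1,2),(2,3),(3,0)];base=[0,90,180,270]
    # least squares rigid fit to model
    from scipy.optimize import least_squares
    mod=np.array([[52,52],[-52,52],[-52,-52],[52,-52]])/1e3
    I=[i for i in range(4) if q[i] is not None];Q=np.array([q[i] for i in I])
    def f(v):
        c,s=np.cos(v[2]),np.sin(v[2]);return ((mod[I]@np.array([[c,s],[-s,c]]))+v[:2]-Q).ravel()
    r=min((least_squares(f,[*Q.mean(0),a]) for a in (0,-.8,-1.5)),key=lambda r:r.cost)
    print("centre mm",(r.x[:2]*1e3).round(1),"cw deg",-np.degrees(r.x[2]).round(1),"res mm",(r.fun*1e3).round(1))
def sidepic(n,crop=(190,150,3),wh=(200,140)):
    p,d=capture("side");a=p[crop[1]:crop[1]+wh[1],crop[0]:crop[0]+wh[0],::-1]
    cv2.imwrite(f"pics/{n}.png",cv2.resize(a,None,fx=crop[2],fy=crop[2],interpolation=cv2.INTER_CUBIC))
E
python3 -c "
from h import *
side([(97,182),(222,212),(253,148),(150,125)])
print(st(ray('side',103,202,.052,(190,150,3)))*1e3)"
```

```text
[ 4.4 -5.6]
[-100.7   15.5]
[-103.4  -91.1]
[  -9.8 -110.4]
centre mm [-52.4 -47.9] cw deg 8.0 res mm [ 1.9  2.   4.  -4.7 -7.7 -1.1  1.7  3.8]
[-2.88322868  3.4202681 ]
```

Request:
arm_command(commands=[{"translation": [0.08,-0.16,0],"dr": [0,0,0.4],"jaw": 1},{"translation": [0.08,-0.16,0],"dr": [0,0,0.4],"jaw": 1},{"translation": [0.08,-0.16,0],"dr": [0,0,0.4],"jaw": 1},{"translation": [0.08,-0.16,0],"dr": [0,0,0.4],"jaw": 1},{"translation": [0.08,-0.15,0],"dr": [0,0,0.4],"jaw": 1},{"translation": [0.08,-0.15,0],"dr": [0,0,0.4],"jaw": 1}])

```text
time_s: 6.37
position: [0.4746, -0.4067, 0.0356]
tcp_rot: [[0.449, 0.893, 0.002], [0.893, -0.449, -0.001], [-0.001, 0.002, -1.0]]
force: [-0.0, -1.3, -0.5]
opening: 0.002
```

```bash
python3 -c "
from h import *
rep();sidepic('s6')"
```

```text
t 6.37 st [-0.1064 -0.1029] z 0.0356 toolx ang from st y (cw+) 17.8 F st [ 0.2 -1.3] -0.5
```

View pics/s6.png

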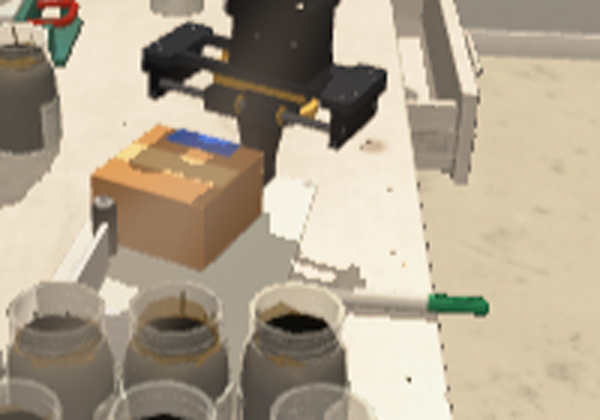

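```bash
python3 -c "
from h import *
side([(92,178),(207,207),(264,153),(165,124)])
"
```

```text
[ 10.1 -10.8]
[-88.  11.]
[-113.9  -84.7]
[ -21.8 -115.4]
centre mm [-53.4 -50. ] cw deg 15.8 res mm [ 0.7 -3.3 -1.3  3.2 -3.7 -1.2  4.3  1.3]
```

Request:
arm_command(commands=[{"translation": [0.1,-0.1,0],"dr": [0,0,0.25],"jaw": 1},{"translation": [0.1,-0.1,0],"dr": [0,0,0.25],"jaw": 1},{"translation": [0.09,-0.11,0],"dr": [0,0,0.25],"jaw": 1},{"translation": [0.09,-0.11,0],"dr": [0,0,0.25],"jaw": 1},{"translation": [0.09,-0.11,0],"dr": [0,0,0.25],"jaw": 1},{"translation": [0.09,-0.11,0],"dr": [0,0,0.25],"jaw": 1},{"translation": [0.09,-0.11,0],"dr": [0,0,0.25],"jaw": 1},{"translation": [0.09,-0.11,0],"dr": [0,0,0.25],"jaw": 1}])

```text
time_s: 7.08
position: [0.466, -0.3797, 0.0355]
tcp_rot: [[0.624, 0.781, 0.001], [0.781, -0.624, -0.001], [-0.0, 0.002, -1.0]]
force: [-1.0, -1.5, -0.4]
opening: 0.007
```

```bash
python3 -c "
from h import *
rep();sidepic('s7')"
```

```text
t 7.08 st [-0.1191 -0.0776] z 0.0355 toolx ang from st y (cw+) 29.7 F st [-0.7 -1.6] -0.4
```

View pics/s7.png

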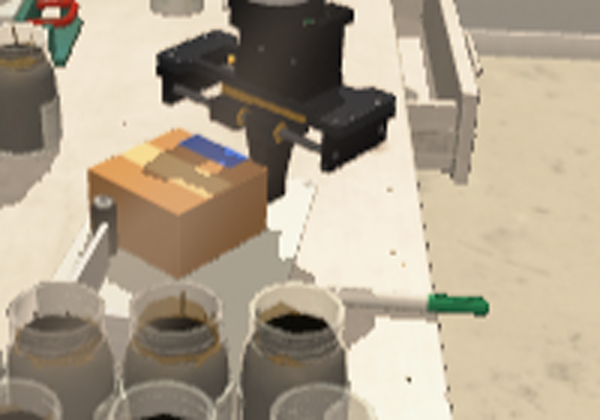

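```bash
python3 -c "
from h import *
side([(88,170),(182,214),(266,168),(182,128)])
"
```

```text
[ 17.1 -22.4]
[-72.1  25.6]
[-120.3  -60.1]
[ -37.6 -111.7]
centre mm [-53.2 -42.2] cw deg 30.3 res mm [ 0.8 -1.1  0.2  3.4 -4.1 -0.8  3.1 -1.6]
```

Request:
arm_command(commands=[{"translation": [0.1,-0.12,0],"dr": [0,0,0.25],"jaw": 1},{"translation": [0.1,-0.12,0],"dr": [0,0,0.25],"jaw": 1},{"translation": [0.08,-0.13,0],"dr": [0,0,0.25],"jaw": 1},{"translation": [0.08,-0.13,0],"dr": [0,0,0.25],"jaw": 1},{"translation": [0.08,-0.13,0],"dr": [0,0,0.25],"jaw": 1},{"translation": [0.08,-0.13,0],"dr": [0,0,0.25],"jaw": 1},{"translation": [0.08,-0.13,0],"dr": [0,0,0.25],"jaw": 1},{"translation": [0.08,-0.13,0],"dr": [0,0,0.25],"jaw": 1}])

```text
time_s: 7.8
position: [0.4591, -0.3497, 0.0355]
tcp_rot: [[0.773, 0.635, 0.001], [0.635, -0.773, -0.001], [0.0, 0.001, -1.0]]
force: [1.4, -0.2, -0.5]
opening: 0.006
```

```bash
python3 -c "
from h import *
rep();sidepic('s8')"
```

```text
t 7.8 st [-0.1306 -0.049 ] z 0.0355 toolx ang from st y (cw+) 41.7 F st [ 1.4 -0. ] -0.5
```

View pics/s8.png

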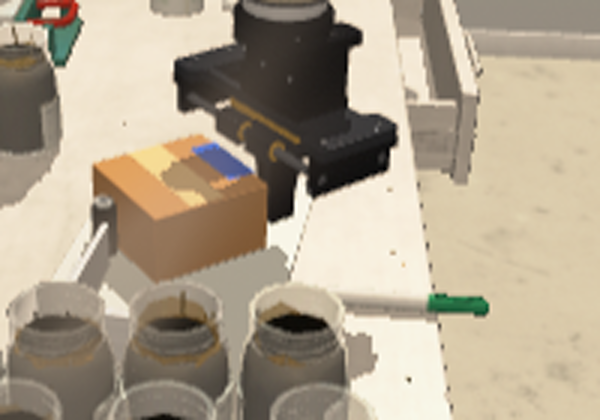

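```bash
python3 -c "
from h import *
side([(93,164),(158,220),(267,180),(203,134)])
"
```

```text
[ 16.3 -32.8]
[-56.8  38.2]
[-124.7  -41. ]
[ -57.5 -105.4]
centre mm [-55.7 -35.2] cw deg 43.5 res mm [ 1.6 -0.5 -0.8  0.  -4.5  3.8  3.8 -3.4]
```

Request:
arm_command(commands=[{"translation": [0.09,-0.1,0],"dr": [0,0,0.25],"jaw": 1},{"translation": [0.09,-0.1,0],"dr": [0,0,0.25],"jaw": 1},{"translation": [0.09,-0.1,0],"dr": [0,0,0.25],"jaw": 1},{"translation": [0.09,-0.1,0],"dr": [0,0,0.25],"jaw": 1},{"translation": [0.09,-0.1,0],"dr": [0,0,0.25],"jaw": 1},{"translation": [0.09,-0.1,0],"dr": [0,0,0.25],"jaw": 1},{"translation": [0.09,-0.1,0],"dr": [0,0,0.25],"jaw": 1},{"translation": [0.09,-0.1,0],"dr": [0,0,0.25],"jaw": 1}])

```text
time_s: 8.52
position: [0.4574, -0.3218, 0.0354]
tcp_rot: [[0.887, 0.462, -0.01], [0.462, -0.887, 0.004], [-0.007, -0.008, -1.0]]
force: [-16.8, -3.8, 8.4]
opening: 0.004
```

```bash
python3 -c "
from h import *
rep();sidepic('s9')"
```

```text
t 8.52 st [-0.1366 -0.0217] z 0.0354 toolx ang from st y (cw+) 53.5 F st [-16.   -6.4] 8.4
```

View pics/s9.png

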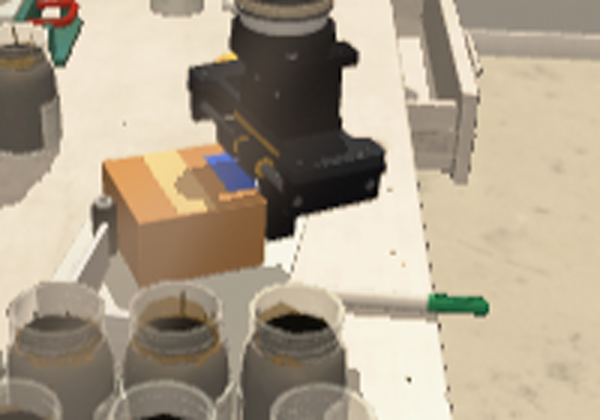

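```bash
python3 -c "
from h import *
side([(104,161),(139,222),(265,200),(218,143)])
"
```

```text
[  9.2 -39.8]
[-43.8  44.4]
[-129.    -9.9]
[-73.3 -92.6]
centre mm [-59.2 -24.5] cw deg 57.2 res mm [ 3.4 -0.2  0.1  3.  -2.1  0.9 -1.4 -3.8]
```

Request:
arm_command(commands=[{"translation": [0,0,0],"dr": [0,0,0.2],"jaw": 1}])

```text
time_s: 8.65
position: [0.4574, -0.3209, 0.0354]
tcp_rot: [[0.896, 0.444, -0.01], [0.444, -0.896, 0.005], [-0.006, -0.009, -1.0]]
force: [-13.5, -1.6, 9.1]
opening: 0.003
```

```bash
python3 -c "
from h import *
s=rep();print(np.round(s['tcp_rot'],3).tolist());wpic('w10')"
```

```text
t 8.65 st [-0.1368 -0.0208] z 0.0354 toolx ang from st y (cw+) 54.7 F st [-13.1  -3.7] 9.1
[[0.896, 0.444, -0.01], [0.444, -0.896, 0.005], [-0.006, -0.009, -1.0]]
t 8.65 st [-0.1368 -0.0208] z 0.0354 toolx ang from st y (cw+) 54.7 F st [-13.1  -3.7] 9.1
```

View pics/w10.png

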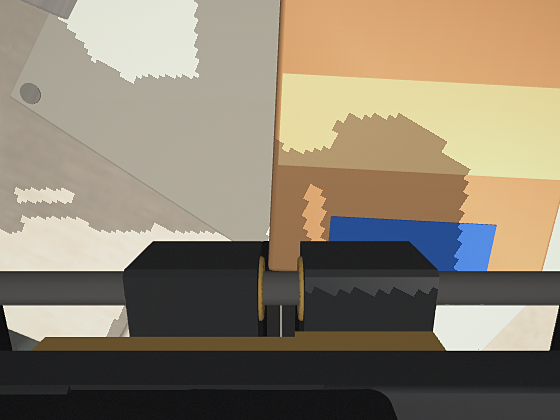

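Request:
arm_command(commands=[{"translation": [-0.4,0,0],"dr": [0,0,0],"jaw": 1},{"translation": [0,0.35,0],"dr": [0,0,0.25],"jaw": 1},{"translation": [0,0.35,0],"dr": [0,0,0.25],"jaw": 1},{"translation": [0.1,0,0],"dr": [0,0,0],"jaw": 1},{"translation": [0.1,0,0],"dr": [0,0,0],"jaw": 1}])

```text
time_s: 9.12
position: [0.4665, -0.3424, 0.0354]
tcp_rot: [[0.92, 0.393, 0.002], [0.393, -0.92, -0.001], [0.001, 0.002, -1.0]]
force: [0.1, 0.4, -0.5]
opening: 0.006
```

```bash
python3 -c "
from h import *
sidepic('s11');wpic('w11')"
```

```text
t 9.17 st [-0.1246 -0.0397] z 0.0353 toolx ang from st y (cw+) 57.9 F st [-0.3 -0.4] -0.0
```

View pics/w11.png

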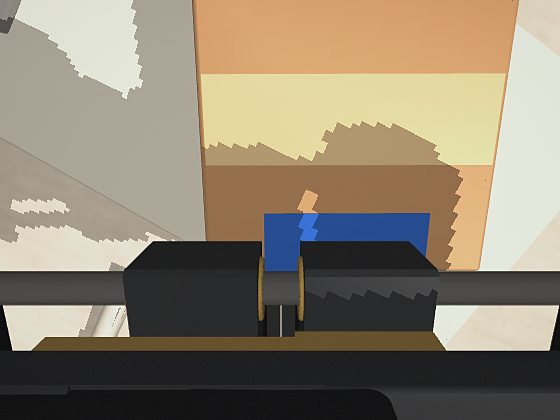

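View pics/s11.png

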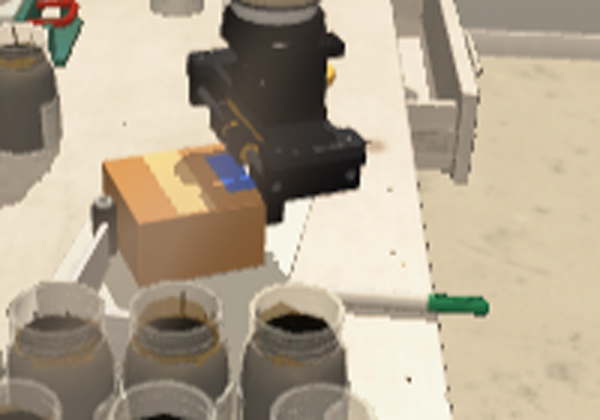

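Request:
arm_command(commands=[{"translation": [0.06,-0.2,0],"dr": [0,0,0.2],"jaw": 1},{"translation": [0.06,-0.2,0],"dr": [0,0,0.25],"jaw": 1},{"translation": [0.06,-0.15,0],"dr": [0,0,0.25],"jaw": 1},{"translation": [0.06,-0.13,0],"dr": [0,0,0.25],"jaw": 1},{"translation": [0.06,-0.13,0],"dr": [0,0,0.25],"jaw": 1},{"translation": [0.06,-0.13,0],"dr": [0,0,0.25],"jaw": 1}])

```text
time_s: 9.72
position: [0.4643, -0.3151, 0.0352]
tcp_rot: [[0.968, 0.25, -0.003], [0.25, -0.968, 0.001], [-0.003, -0.002, -1.0]]
force: [-5.4, -1.3, 1.8]
opening: 0.01
```

```bash
python3 -c "
from h import *
sidepic('s12');wpic('w12')"
```

```text
t 9.77 st [-0.131  -0.0133] z 0.0352 toolx ang from st y (cw+) 66.6 F st [-4.6 -0.9] 1.8
```

View pics/w12.png

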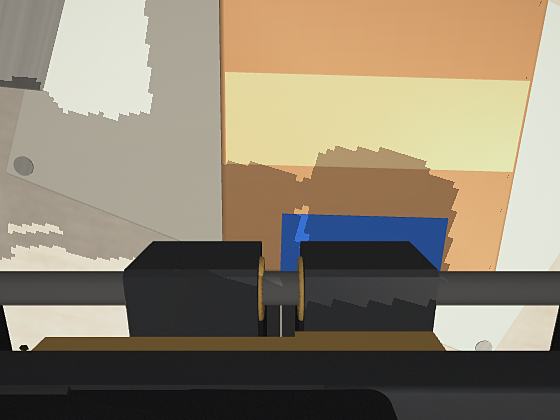

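View pics/s12.png

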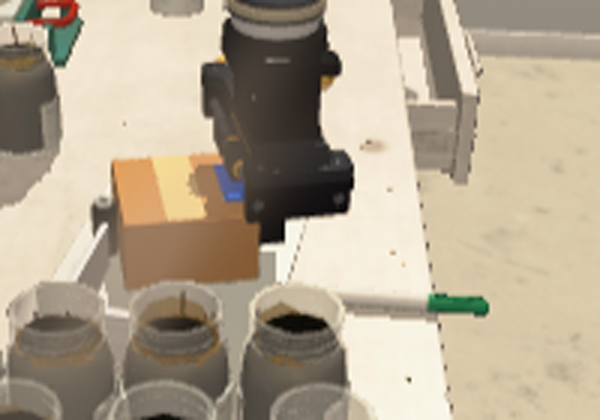

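Request:
arm_command(commands=[{"translation": [0.06,-0.13,0],"dr": [0,0,0.3],"jaw": 1},{"translation": [0.06,-0.13,0],"dr": [0,0,0.3],"jaw": 1},{"translation": [0.06,-0.13,0],"dr": [0,0,0.25],"jaw": 1},{"translation": [0.05,-0.13,0],"dr": [0,0,0.25],"jaw": 1},{"translation": [0.05,-0.13,0],"dr": [0,0,0.25],"jaw": 1},{"translation": [0.05,-0.13,0],"dr": [0,0,0.25],"jaw": 1},{"translation": [0.05,-0.13,0],"dr": [0,0,0.25],"jaw": 1}])

```text
time_s: 10.4
position: [0.4685, -0.2907, 0.0352]
tcp_rot: [[0.998, 0.059, -0.005], [0.059, -0.998, 0.003], [-0.005, -0.003, -1.0]]
force: [-8.7, -2.0, 3.6]
opening: 0.006
```

```bash
python3 -c "
from h import *
sidepic('s13');wpic('w13')"
```

```text
t 10.45 st [-0.1304  0.0114] z 0.0351 toolx ang from st y (cw+) 77.7 F st [-7.1 -3. ] 4.0
```

View pics/w13.png

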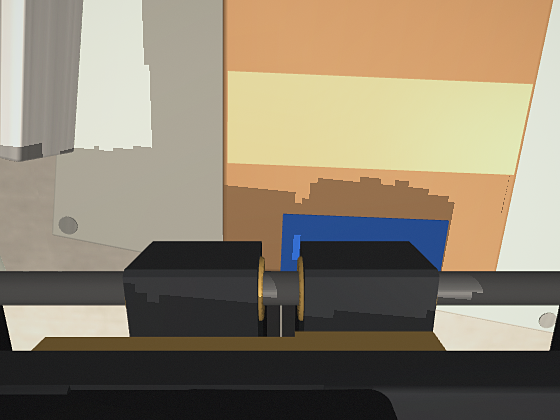

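View pics/s13.png

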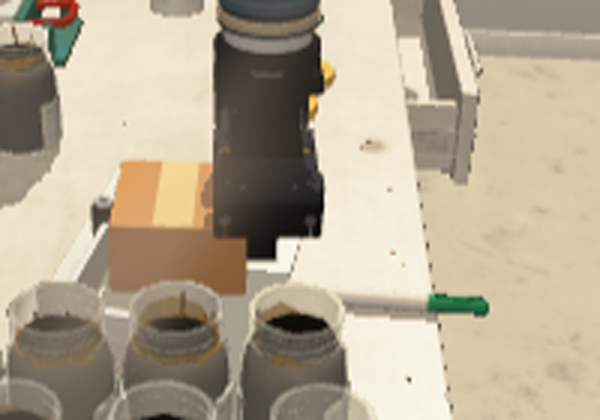

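Request:
arm_command(commands=[{"translation": [0.05,-0.13,0],"dr": [0,0,0.35],"jaw": 1},{"translation": [0.05,-0.13,0],"dr": [0,0,0.35],"jaw": 1},{"translation": [0.05,-0.12,0],"dr": [0,0,0.3],"jaw": 1},{"translation": [0.04,-0.12,0],"dr": [0,0,0.3],"jaw": 1},{"translation": [0.04,-0.1,0],"dr": [0,0,0.3],"jaw": 1}])

```text
time_s: 10.92
position: [0.4739, -0.2752, 0.0351]
tcp_rot: [[0.994, -0.108, -0.006], [-0.108, -0.994, 0.004], [-0.007, -0.003, -1.0]]
force: [-8.1, 0.9, 5.0]
opening: 0.004
```

```bash
python3 -c "
from h import *
sidepic('s14');wpic('w14')"
```

```text
t 10.97 st [-0.1274  0.0274] z 0.0351 toolx ang from st y (cw+) 87.3 F st [-7.5 -1.2] 4.0
```

View pics/w14.png

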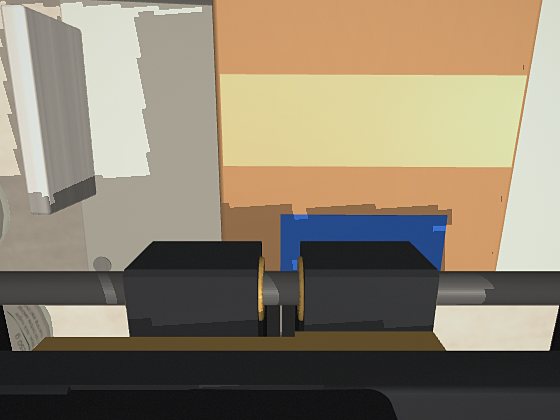

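Request:
arm_command(commands=[{"translation": [0.05,-0.03,0],"dr": [0,0,0.25],"jaw": 1},{"translation": [0.05,-0.03,0],"dr": [0,0,0.2],"jaw": 1},{"translation": [0.05,0,0],"dr": [0,0,0],"jaw": 1}])

```text
time_s: 11.27
position: [0.4749, -0.2723, 0.035]
tcp_rot: [[0.988, -0.152, -0.013], [-0.152, -0.988, 0.008], [-0.014, -0.006, -1.0]]
force: [-16.0, 1.0, 11.4]
opening: 0.006
```

```bash
python3 -c "
from h import *
wpic('w15')
print(st(ray('scene',160,125,0,(160,150,3)))*1e3)"
```

```text
t 11.27 st [-0.1269  0.0299] z 0.035 toolx ang from st y (cw+) 89.8 F st [-16.   -1.5] 11.4
[-195.5361642   176.48989951]
```

View pics/w15.png

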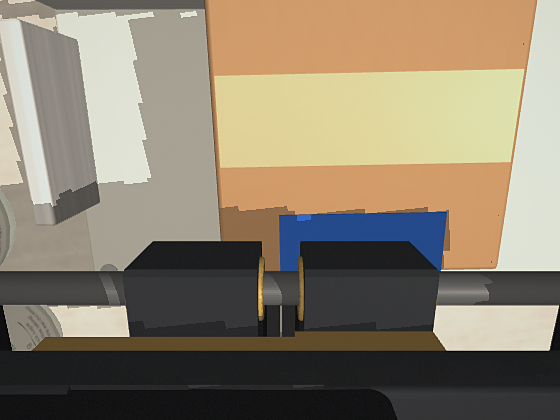

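Request:
arm_command(commands=[{"translation": [0,0,0],"dr": [0,0,0],"jaw": 1},{"translation": [0,0,0],"dr": [0,0,0],"jaw": 1}])

```text
time_s: 11.48
position: [0.4749, -0.2723, 0.0351]
tcp_rot: [[0.988, -0.152, -0.012], [-0.152, -0.988, 0.008], [-0.013, -0.006, -1.0]]
force: [-12.6, 0.7, 10.3]
opening: 0.007
```

```bash
python3 -c "
from h import *
rep();sidepic('s16',(210,190,5),(120,90))
p,d=capture('scene');cv2.imwrite('pics/c16.png',cv2.resize(p[160:260,220:360,::-1],None,fx=5,fy=5,interpolation=cv2.INTER_CUBIC))"
```

```text
t 11.48 st [-0.127   0.0299] z 0.0351 toolx ang from st y (cw+) 89.8 F st [-12.6  -1.3] 10.3
```

View pics/s16.png

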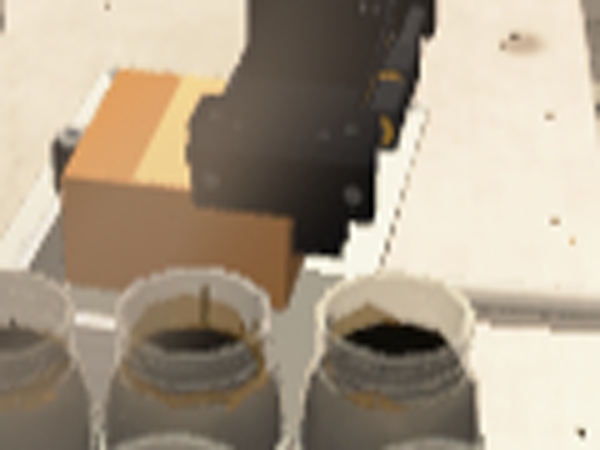

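View pics/c16.png

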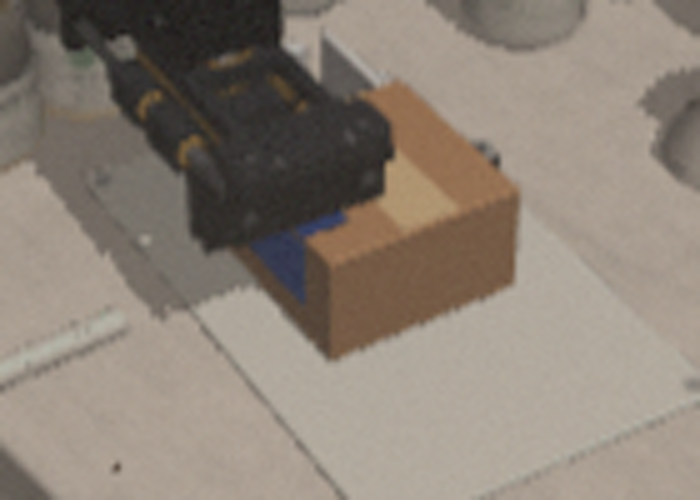

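```bash
python3 -c "
from h import *
c=(210,190,5)
for u,v,z in [(65,178,.064),(115,70,.064),(300,212,.064),(65,283,.006),(68,140,.052)]: print(u,v,st(ray('side',u,v,z,c))*1e3)
c=(220,160,5)
print('scene')
for u,v,z in [(395,80,.064),(520,190,.064),(328,262,.064),(332,355,.004),(488,150,.052)]: print(u,v,st(ray('scene',u,v,z,c))*1e3)
"

```

```text
65 178 [-17.07448052  57.89765612]
115 70 [-10.79614385 -43.03157758]
300 212 [-124.04526533   60.59572222]
65 283 [-14.37483504  56.13797686]
68 140 [-2.1317074   6.76326554]
scene
395 80 [-17.18464556  46.97442309]
520 190 [-13.09070563 -55.99210362]
328 262 [-114.62463295  -55.54716307]
332 355 [-110.93762628  -52.26055424]
488 150 [ -0.02573893 -10.30712825]
```

Request:
arm_command(commands=[{"translation": [-0.25,0,0],"dr": [0,0,0],"jaw": 1},{"translation": [0,-0.36,0],"dr": [0,0,0],"jaw": 1},{"translation": [0.1,0,0],"dr": [0,0,0],"jaw": 1},{"translation": [0.06,0,0],"dr": [0,0,0],"jaw": 1},{"translation": [0.06,0,0],"dr": [0,0,0],"jaw": 1},{"translation": [0.04,0,0],"dr": [0,0,0],"jaw": 1},{"translation": [0.04,0,0],"dr": [0,0,0],"jaw": 1}])

```text
time_s: 12.17
position: [0.4769, -0.2636, 0.0352]
tcp_rot: [[0.988, -0.151, -0.015], [-0.151, -0.988, 0.008], [-0.016, -0.006, -1.0]]
force: [-19.8, -0.5, 15.3]
opening: 0.011
```

```bash
python3 -c "
from h import *
rep()"
```

```text
t 12.17 st [-0.1264  0.0388] z 0.0352 toolx ang from st y (cw+) 89.8 F st [-19.5  -3.6] 15.3
```

Request:
arm_command(commands=[{"translation": [-0.06,0,-0.03],"dr": [0,0,0],"jaw": 1},{"translation": [0,0,-0.03],"dr": [0,0,0],"jaw": 1}])

```text
time_s: 12.33
position: [0.4769, -0.2635, 0.0357]
tcp_rot: [[0.988, -0.153, -0.011], [-0.153, -0.988, 0.007], [-0.012, -0.006, -1.0]]
force: [-10.9, 0.7, -0.7]
opening: 0.004
```

```bash
python3 -c "
from h import *
s=rep();print(s['tcp_rot'][:,0]);wpic('w17')"
```

```text
t 12.33 st [-0.1263  0.039 ] z 0.0357 toolx ang from st y (cw+) 89.9 F st [-10.9  -1. ] -0.7
[ 0.98812326 -0.15317169 -0.012282  ]
t 12.33 st [-0.1263  0.039 ] z 0.0357 toolx ang from st y (cw+) 89.9 F st [-10.9  -1. ] -0.7
```

View pics/w17.png

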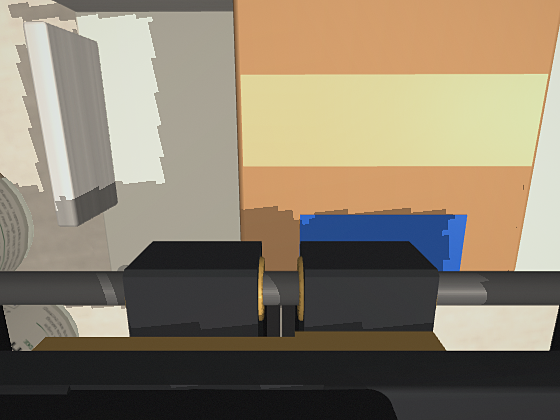

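Request:
arm_command(commands=[{"translation": [0.04,0,-0.02],"dr": [0,0,0],"jaw": 1},{"translation": [0.02,0,0],"dr": [0,0,0],"jaw": 1},{"translation": [0,0,0],"dr": [0,0,0],"jaw": 1}])

```text
time_s: 12.63
position: [0.477, -0.263, 0.0357]
tcp_rot: [[0.988, -0.153, -0.015], [-0.153, -0.988, 0.009], [-0.016, -0.007, -1.0]]
force: [-13.6, 0.5, 1.1]
opening: 0.002
```

```bash
python3 -c "
from h import *
rep()
p,d=capture('scene');cv2.imwrite('pics/c18.png',cv2.resize(p[160:260,220:360,::-1],None,fx=5,fy=5,interpolation=cv2.INTER_CUBIC))"
```

```text
t 12.63 st [-0.1264  0.0394] z 0.0357 toolx ang from st y (cw+) 89.8 F st [-13.5  -1.6] 1.1
```

View pics/c18.png

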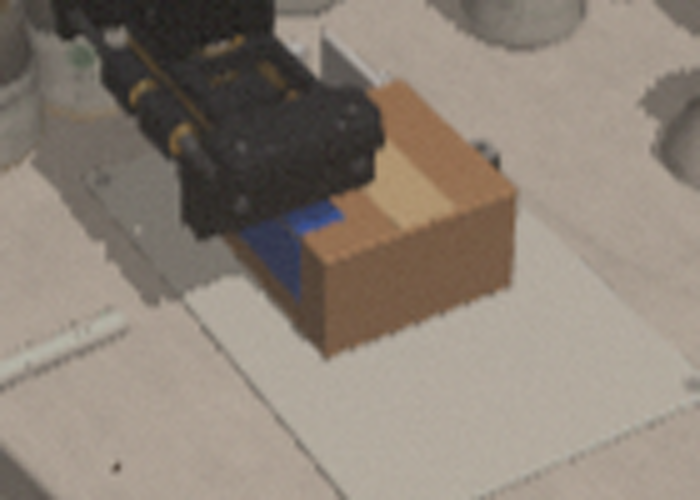

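```bash
python3 -c "
from h import *
c=(220,160,5)
for u,v,z in [(400,80,.064),(516,190,.064),(324,260,.064),(328,355,.004),(510,288,.004),(190,308,.004),(345,498,.004),(85,177,.004)]: print(u,v,st(ray('scene',u,v,z,c))*1e3)
"

```

```text
400 80 [-15.08690625  45.73005166]
516 190 [-14.66646158 -55.06087373]
324 260 [-115.458743    -53.46264702]
328 355 [-112.52564257  -51.32663481]
510 288 [-14.17133906 -54.46676696]
190 308 [-152.19868833   10.08539046]
345 498 [-151.91373907 -133.60385056]
85 177 [-151.61356973  126.42108005]
```

Request:
arm_command(commands=[{"translation": [-0.3,0,0],"dr": [0,0,0],"jaw": 1},{"translation": [-0.8,0,0],"dr": [0,0,0],"jaw": 1},{"translation": [-0.5,0,-0.4],"dr": [0,0,0],"jaw": 1},{"translation": [0,0,-0.9],"dr": [0,0,0],"jaw": 1},{"translation": [0,0,-0.9],"dr": [0,0,0],"jaw": 1},{"translation": [0,0.5,-0.9],"dr": [0,0,0],"jaw": 1},{"translation": [0,1,0],"dr": [0,0,0],"jaw": 1},{"translation": [0,1,0],"dr": [0,0,0],"jaw": 1},{"translation": [0,1,0],"dr": [0,0,0],"jaw": 1},{"translation": [0,1,0],"dr": [0,0,0],"jaw": 1},{"translation": [0,0.5,0],"dr": [0,0,0],"jaw": 1},{"translation": [0,0,0],"dr": [0,0,0],"jaw": 1}])

```text
time_s: 13.68
position: [0.4256, -0.3881, 0.1152]
tcp_rot: [[0.987, -0.158, 0.003], [-0.158, -0.987, -0.004], [0.004, 0.003, -1.0]]
force: [0.7, 0.5, 0.3]
opening: 0.006
```

```bash
python3 -c "
from h import *
rep()
p,d=capture('scene');cv2.imwrite('pics/c19.png',cv2.resize(p[150:290,190:390,::-1],None,fx=4,fy=4,interpolation=cv2.INTER_CUBIC))"
```

```text
t 13.68 st [-0.1577 -0.0922] z 0.1152 toolx ang from st y (cw+) 90.1 F st [0.6 0.6] 0.3
```

View pics/c19.png

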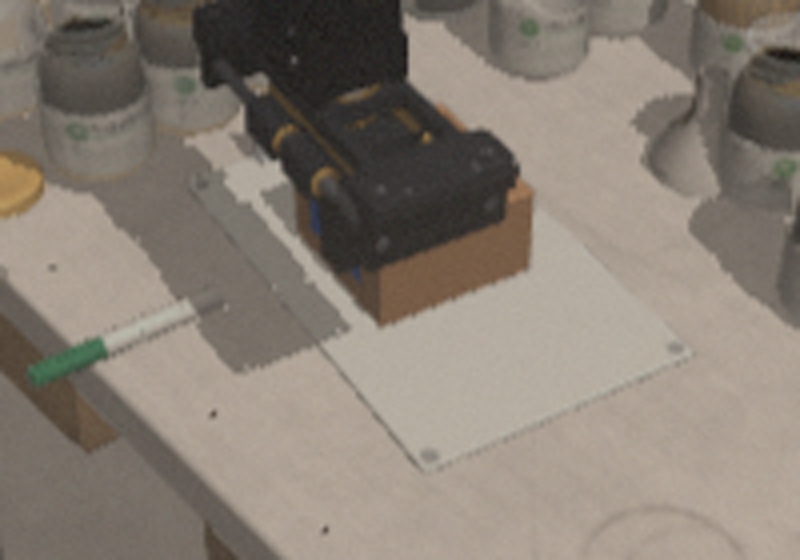

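Request:
arm_command(commands=[{"translation": [0,0,0],"dr": [0,0,-1],"jaw": 1},{"translation": [0,0,0],"dr": [0,0,-1],"jaw": 1},{"translation": [0,0,0],"dr": [0,0,-1],"jaw": 1},{"translation": [0,0,0],"dr": [0,0,-1],"jaw": 1},{"translation": [0,0,0],"dr": [0,0,-1],"jaw": 1},{"translation": [0,0,0],"dr": [0,0,-1],"jaw": 1},{"translation": [0,0,0],"dr": [0,0,-1],"jaw": 1},{"translation": [0,0,0],"dr": [0,0,-1],"jaw": 1},{"translation": [0,0,0],"dr": [0,0,-1],"jaw": 1},{"translation": [0,0,0],"dr": [0,0,-1],"jaw": 1},{"translation": [0,0,0],"dr": [0,0,-1],"jaw": 1},{"translation": [0,0,0],"dr": [0,0,-1],"jaw": 1}])

```text
time_s: 14.73
position: [0.425, -0.382, 0.1146]
tcp_rot: [[0.447, 0.895, -0.001], [0.895, -0.447, 0.002], [0.001, -0.001, -1.0]]
force: [0.1, 0.1, 0.5]
opening: 0.005
```

Request:
arm_command(commands=[{"translation": [0,0,0],"dr": [0,0,-1],"jaw": 1},{"translation": [0,0,0],"dr": [0,0,-1],"jaw": 1},{"translation": [0,0,0],"dr": [0,0,-1],"jaw": 1},{"translation": [0,0.8,0],"dr": [0,0,0],"jaw": 1},{"translation": [0,0.8,0],"dr": [0,0,0],"jaw": 1},{"translation": [0,0.8,0],"dr": [0,0,0],"jaw": 1},{"translation": [0,0.8,0],"dr": [0,0,0],"jaw": 1},{"translation": [0,0.6,0],"dr": [0,0,0],"jaw": 1},{"translation": [0,0,0],"dr": [0,0,0],"jaw": 1},{"translation": [0,0,0],"dr": [0,0,0],"jaw": 1}])

```text
time_s: 15.57
position: [0.5188, -0.397, 0.1143]
tcp_rot: [[0.153, 0.988, -0.001], [0.988, -0.153, 0.002], [0.001, -0.001, -1.0]]
force: [-1.0, -0.3, -0.6]
opening: 0.005
```

```bash
python3 -c "
from h import *
wpic('w20')"
```

```text
t 15.57 st [-0.0642 -0.0865] z 0.1143 toolx ang from st y (cw+) -0.2 F st [-0.9 -0.4] -0.6
```

View pics/w20.png

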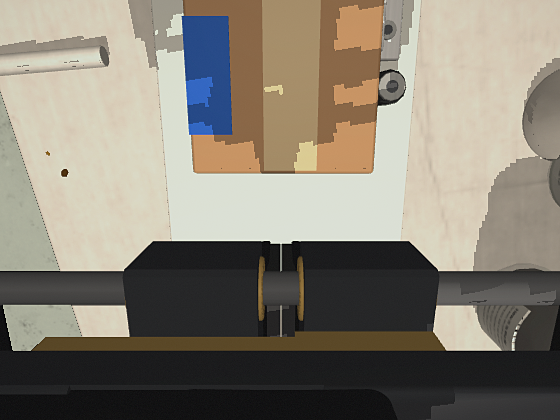

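```bash
python3 -c "
from h import *
print(loc('w20',[(194,172,.064),(377,173,.064),(182,0,.064),(383,0,.064),(391,85,.052)])*1e3)"
```

```text
[[-1.13747584e+02 -4.83980187e+01]
 [-8.85895280e+00 -4.86846217e+01]
 [-1.14733910e+02  4.00830528e+01]
 [-1.20146394e+01  4.02607348e+01]
 [-1.18840236e+00  8.08744939e-02]]
```

Request:
arm_command(commands=[{"translation": [0,0,0.8],"dr": [0,0,0],"jaw": 1},{"translation": [0,0,0.8],"dr": [0,0,0],"jaw": 1},{"translation": [0,0,0.8],"dr": [0,0,0],"jaw": 1},{"translation": [0,0,0.7],"dr": [0,0,0],"jaw": 1},{"translation": [0,0,0],"dr": [0,0,0],"jaw": 1},{"translation": [0.2,0,0],"dr": [0,0,0],"jaw": 1},{"translation": [0.2,0,0],"dr": [0,0,0],"jaw": 1},{"translation": [0.15,0,0],"dr": [0,0,0],"jaw": 1},{"translation": [0.12,0,0],"dr": [0,0,0],"jaw": 1},{"translation": [0.12,0,0],"dr": [0,0,0],"jaw": 1},{"translation": [0.12,0,0],"dr": [0,0,0],"jaw": 1},{"translation": [0.12,0,0],"dr": [0,0,0],"jaw": 1}])

```text
time_s: 16.62
position: [0.5226, -0.3737, 0.0378]
tcp_rot: [[0.155, 0.988, 0.001], [0.988, -0.155, -0.001], [-0.0, 0.001, -1.0]]
force: [-0.7, 0.7, -0.5]
opening: 0.007
```

```bash
python3 -c "
from h import *
rep()"
```

```text
t 16.62 st [-0.0641 -0.0628] z 0.0378 toolx ang from st y (cw+) -0.0 F st [-0.8  0.5] -0.5
```

Now push left along the guide, 3 mm per row, with slight bias towards the guide.

Request:
arm_command(commands=[{"translation": [0.12,0,0],"dr": [0,0,0],"jaw": 1},{"translation": [0.12,0,0],"dr": [0,0,0],"jaw": 1},{"translation": [0.12,0.005,0],"dr": [0,0,0],"jaw": 1},{"translation": [0.12,0.005,0],"dr": [0,0,0],"jaw": 1},{"translation": [0.12,0.005,0],"dr": [0,0,0],"jaw": 1},{"translation": [0.12,0.005,0],"dr": [0,0,0],"jaw": 1}])

```text
time_s: 17.12
position: [0.5256, -0.3571, 0.0377]
tcp_rot: [[0.155, 0.988, 0.0], [0.988, -0.155, -0.002], [-0.002, 0.0, -1.0]]
force: [-3.4, -3.9, 1.9]
opening: 0.004
```

```bash
python3 -c "
from h import *
wpic('w21')"
```

```text
t 17.12 st [-0.0638 -0.0459] z 0.0377 toolx ang from st y (cw+) -0.0 F st [-2.7 -4.4] 1.9
```

View pics/w21.png

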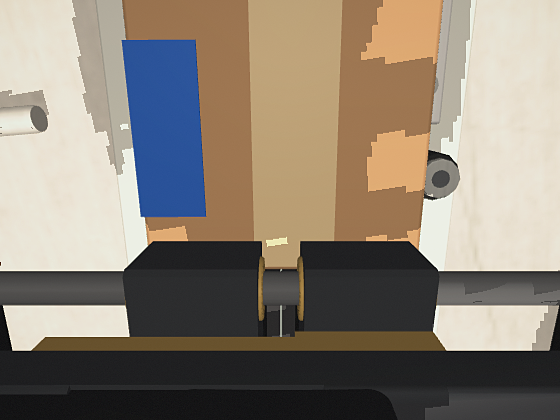

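Request:
arm_command(commands=[{"translation": [0.12,0.005,0],"dr": [0,0,0],"jaw": 1},{"translation": [0.12,0.005,0],"dr": [0,0,0],"jaw": 1},{"translation": [0.12,0.005,0],"dr": [0,0,0],"jaw": 1},{"translation": [0.12,0.005,0],"dr": [0,0,0],"jaw": 1},{"translation": [0.12,0.005,0],"dr": [0,0,0],"jaw": 1},{"translation": [0.12,0.005,0],"dr": [0,0,0],"jaw": 1},{"translation": [0.12,0,0],"dr": [0,0,0],"jaw": 1},{"translation": [0.12,0,0],"dr": [0,0,0],"jaw": 1},{"translation": [0.12,0,0],"dr": [0,0,0],"jaw": 1},{"translation": [0.12,0,0],"dr": [0,0,0],"jaw": 1},{"translation": [0.12,0,0],"dr": [0,0,0],"jaw": 1},{"translation": [0.12,0,0],"dr": [0,0,0],"jaw": 1}])

```text
time_s: 18.17
position: [0.5309, -0.322, 0.0377]
tcp_rot: [[0.155, 0.988, -0.002], [0.988, -0.155, -0.002], [-0.002, -0.001, -1.0]]
force: [-6.1, -6.4, 2.1]
opening: 0.007
```

```bash
python3 -c "
from h import *
wpic('w22')"
```

```text
t 18.17 st [-0.0639 -0.0104] z 0.0377 toolx ang from st y (cw+) -0.0 F st [-5.1 -7.2] 2.1
```

View pics/w22.png

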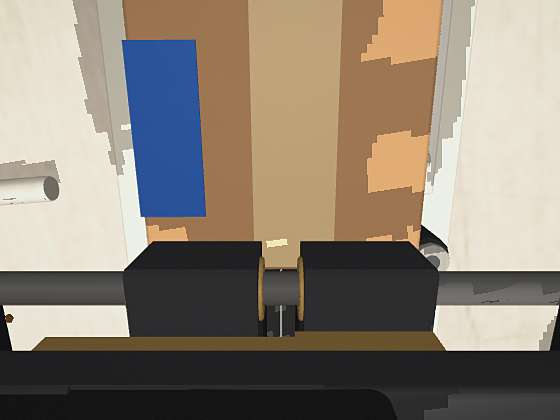

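Request:
arm_command(commands=[{"translation": [0.12,0,0],"dr": [0,0,0],"jaw": 1},{"translation": [0.12,0,0],"dr": [0,0,0],"jaw": 1},{"translation": [0.12,0,0],"dr": [0,0,0],"jaw": 1},{"translation": [0.12,0,0],"dr": [0,0,0],"jaw": 1},{"translation": [0.06,0,0],"dr": [0,0,0],"jaw": 1},{"translation": [0.05,0,0],"dr": [0,0,0],"jaw": 1},{"translation": [0.04,0,0],"dr": [0,0,0],"jaw": 1}])

```text
time_s: 18.8
position: [0.5333, -0.3063, 0.0376]
tcp_rot: [[0.154, 0.988, -0.002], [0.988, -0.154, -0.002], [-0.002, -0.002, -1.0]]
force: [-5.8, -7.9, 3.8]
opening: 0.003
```

```bash
python3 -c "
from h import *
rep()"
```

```text
t 18.8 st [-0.064   0.0055] z 0.0376 toolx ang from st y (cw+) -0.1 F st [-4.5 -8.7] 3.8
```

Request:
arm_command(commands=[{"translation": [0.05,0,-0.01],"dr": [0,0,0],"jaw": 1},{"translation": [0.05,0,-0.01],"dr": [0,0,0],"jaw": 1},{"translation": [0.04,0,-0.01],"dr": [0,0,0],"jaw": 1}])

```text
time_s: 19.05
position: [0.5341, -0.3013, 0.0377]
tcp_rot: [[0.156, 0.988, -0.002], [0.988, -0.156, 0.001], [0.001, -0.002, -1.0]]
force: [-2.0, -3.2, -1.3]
opening: 0.002
```

Request:
arm_command(commands=[{"translation": [0.04,0,0],"dr": [0,0,0],"jaw": 1}])

```text
time_s: 19.13
position: [0.5341, -0.3012, 0.0377]
tcp_rot: [[0.154, 0.988, -0.002], [0.988, -0.154, -0.001], [-0.001, -0.002, -1.0]]
force: [-5.6, -7.2, -1.5]
opening: 0.006
```

```bash
python3 -c "
from h import *
rep()"
```

```text
t 19.13 st [-0.064   0.0106] z 0.0377 toolx ang from st y (cw+) -0.1 F st [-4.4 -8. ] -1.5
```

Request:
arm_command(commands=[{"translation": [0.04,0,0],"dr": [0,0,0],"jaw": 1},{"translation": [0,0,0],"dr": [0,0,0],"jaw": 1}])

```text
time_s: 19.3
position: [0.5341, -0.3012, 0.0377]
tcp_rot: [[0.154, 0.988, -0.002], [0.988, -0.154, -0.002], [-0.002, -0.002, -1.0]]
force: [-5.7, -8.0, -0.1]
opening: 0.007
```

Request:
arm_command(commands=[{"translation": [0.03,0,0],"dr": [0,0,0],"jaw": 1},{"translation": [0,0,0],"dr": [0,0,0],"jaw": 1}])

```text
time_s: 19.47
position: [0.5341, -0.3011, 0.0377]
tcp_rot: [[0.154, 0.988, -0.002], [0.988, -0.154, -0.003], [-0.003, -0.002, -1.0]]
force: [-5.5, -10.0, -1.0]
opening: 0.006
```

```bash
python3 -c "
from h import *
rep()"
```

```text
t 19.47 st [-0.064   0.0106] z 0.0377 toolx ang from st y (cw+) -0.1 F st [ -3.9 -10.7] -1.0
```

Request:
arm_command(commands=[{"translation": [0.05,0,0],"dr": [0,0,0],"jaw": 1},{"translation": [0.02,0,0],"dr": [0,0,0],"jaw": 1},{"translation": [0,0,0],"dr": [0,0,0],"jaw": 1}])

```text
time_s: 19.72
position: [0.5342, -0.3011, 0.0378]
tcp_rot: [[0.153, 0.988, -0.002], [0.988, -0.153, -0.006], [-0.006, -0.001, -1.0]]
force: [-7.7, -14.1, -1.8]
opening: 0.007
```

Request:
arm_command(commands=[{"translation": [0.03,0,0],"dr": [0,0,0],"jaw": 1},{"translation": [0,0,0],"dr": [0,0,0],"jaw": 1},{"translation": [0,0,0],"dr": [0,0,0],"jaw": 1},{"translation": [0,0,0],"dr": [0,0,0],"jaw": 1},{"translation": [0,0,0],"dr": [0,0,0],"jaw": 1},{"translation": [0,0,0],"dr": [0,0,0],"jaw": 1}])

```text
time_s: 20.22
position: [0.5342, -0.3011, 0.0378]
tcp_rot: [[0.153, 0.988, -0.002], [0.988, -0.153, -0.006], [-0.007, -0.001, -1.0]]
force: [-8.2, -15.1, -1.8]
opening: 0.008
```

```bash
python3 -c "
from h import *
wpic('w23');sidepic('s23',(210,190,5),(120,90))"
```

```text
t 20.22 st [-0.064   0.0107] z 0.0378 toolx ang from st y (cw+) -0.1 F st [ -5.8 -16.1] -1.8
```

View pics/w23.png

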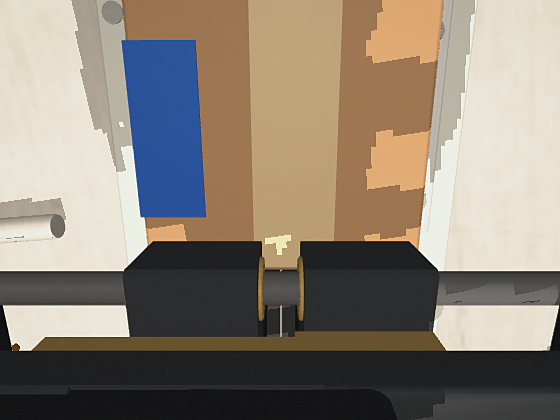

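View pics/s23.png

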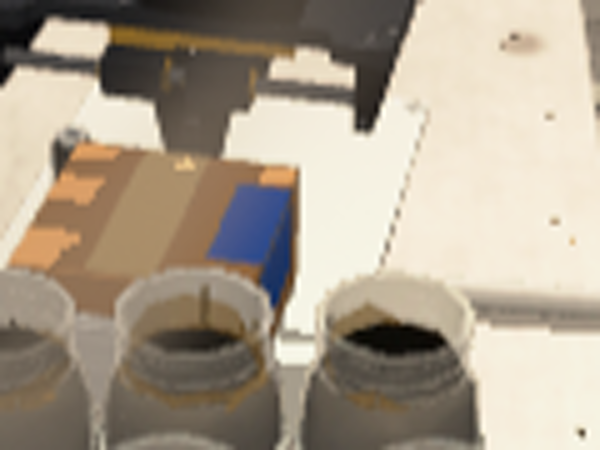

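Request:
arm_command(commands=[{"translation": [-0.3,0,0],"dr": [0,0,0],"jaw": 1},{"translation": [-0.5,0,0],"dr": [0,0,0],"jaw": 1},{"translation": [-0.3,0,-0.8],"dr": [0,0,0],"jaw": 1},{"translation": [0,0,-0.8],"dr": [0,0,0],"jaw": 1},{"translation": [0,0,-0.8],"dr": [0,0,0],"jaw": 1},{"translation": [0,0,-0.8],"dr": [0,0,0],"jaw": 1},{"translation": [0.6,-1,0],"dr": [0,0,0],"jaw": 1},{"translation": [1,-1,0],"dr": [0,0,0],"jaw": 1},{"translation": [1,-1,0],"dr": [0,0,0],"jaw": 1},{"translation": [1,-1,0],"dr": [0,0,0],"jaw": 1},{"translation": [0.2,0,0],"dr": [0,0,0],"jaw": 1},{"translation": [0,0,0],"dr": [0,0,0],"jaw": 1}])

```text
time_s: 21.32
position: [0.446, -0.2112, 0.118]
tcp_rot: [[0.154, 0.988, -0.002], [0.988, -0.154, 0.003], [0.003, -0.003, -1.0]]
force: [1.2, 0.1, 0.1]
opening: 0.008
```

```bash
python3 -c "
from h import *
rep()
p,d=capture('scene');cv2.imwrite('pics/c24.png',cv2.resize(p[150:290,190:390,::-1],None,fx=4,fy=4,interpolation=cv2.INTER_CUBIC))"
```

```text
t 21.32 st [-0.165   0.0858] z 0.118 toolx ang from st y (cw+) -0.1 F st [1.1 0.3] 0.1
```

View pics/c24.png

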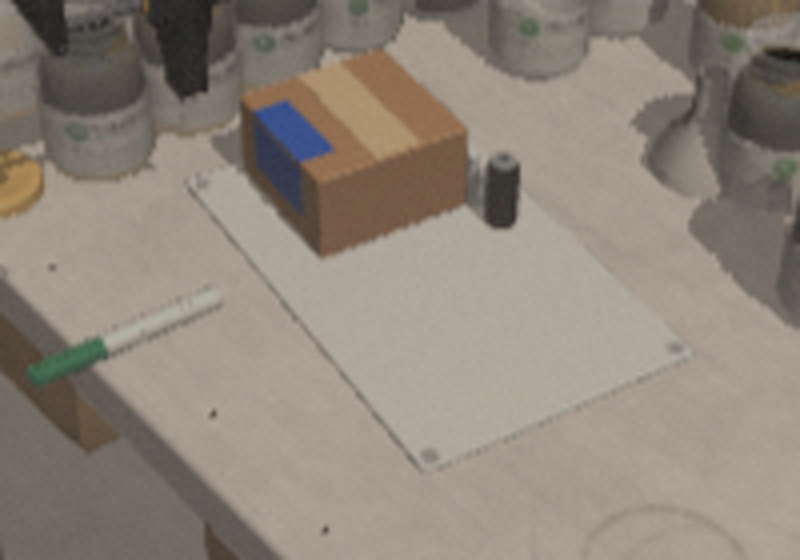

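Request:
arm_command(commands=[{"translation": [-0.6,0,0],"dr": [0,0,0],"jaw": 1},{"translation": [0,0,0.8],"dr": [0,0,0],"jaw": 1},{"translation": [0,0,0.8],"dr": [0,0,0],"jaw": 1},{"translation": [0,0,0.8],"dr": [0,0,0],"jaw": 1},{"translation": [0,0,0.7],"dr": [0,0,0],"jaw": 1},{"translation": [0,0,0],"dr": [0,0,0],"jaw": 1},{"translation": [0,0.3,0],"dr": [0,0,0],"jaw": 1},{"translation": [0,0.3,0],"dr": [0,0,0],"jaw": 1},{"translation": [0,0.2,0],"dr": [0,0,0],"jaw": 1},{"translation": [0,0.15,0],"dr": [0,0,0],"jaw": 1},{"translation": [0,0,0],"dr": [0,0,0],"jaw": 1}])

```text
time_s: 22.28
position: [0.4707, -0.2339, 0.0416]
tcp_rot: [[0.155, 0.988, 0.003], [0.988, -0.155, -0.002], [-0.002, 0.004, -1.0]]
force: [-0.0, 0.2, -0.2]
opening: 0.009
```

```bash
python3 -c "
from h import *
rep()"
```

```text
t 22.28 st [-0.1371  0.0673] z 0.0416 toolx ang from st y (cw+) -0.0 F st [-0.1  0.2] -0.2
```

Lower a little, then creep to contact.

Request:
arm_command(commands=[{"translation": [0,0,0.15],"dr": [0,0,0],"jaw": 1},{"translation": [0,0.08,0],"dr": [0,0,0],"jaw": 1},{"translation": [0,0.08,0],"dr": [0,0,0],"jaw": 1},{"translation": [0,0.08,0],"dr": [0,0,0],"jaw": 1},{"translation": [0,0,0],"dr": [0,0,0],"jaw": 1}])

```text
time_s: 22.7
position: [0.475, -0.234, 0.0369]
tcp_rot: [[0.155, 0.988, 0.001], [0.988, -0.155, -0.0], [-0.0, 0.001, -1.0]]
force: [0.1, -0.9, 1.0]
opening: 0.007
```

Request:
arm_command(commands=[{"translation": [0,0.08,0],"dr": [0,0,0],"jaw": 1},{"translation": [0,0.04,0],"dr": [0,0,0],"jaw": 1},{"translation": [0,0,0],"dr": [0,0,0],"jaw": 1}])

```text
time_s: 22.95
position: [0.4778, -0.2344, 0.0369]
tcp_rot: [[0.155, 0.988, 0.0], [0.988, -0.155, -0.0], [-0.0, 0.0, -1.0]]
force: [0.5, 0.3, -0.5]
opening: 0.005
```

```bash
python3 -c "
from h import *
rep()"
```

```text
t 22.95 st [-0.13    0.0678] z 0.0369 toolx ang from st y (cw+) -0.0 F st [0.4 0.4] -0.5
```

Request:
arm_command(commands=[{"translation": [0,0.04,0],"dr": [0,0,0],"jaw": 1},{"translation": [0,0.04,0],"dr": [0,0,0],"jaw": 1},{"translation": [0,0,0],"dr": [0,0,0],"jaw": 1}])

```text
time_s: 23.2
position: [0.4798, -0.2347, 0.0369]
tcp_rot: [[0.155, 0.988, 0.0], [0.988, -0.155, -0.0], [-0.0, 0.0, -1.0]]
force: [0.2, -0.2, 0.5]
opening: 0.005
```

Request:
arm_command(commands=[{"translation": [0,0.04,0],"dr": [0,0,0],"jaw": 1},{"translation": [0,0.04,0],"dr": [0,0,0],"jaw": 1},{"translation": [0,0,0],"dr": [0,0,0],"jaw": 1}])

```text
time_s: 23.45
position: [0.4802, -0.2345, 0.0367]
tcp_rot: [[0.155, 0.988, -0.003], [0.988, -0.155, 0.001], [0.001, -0.003, -1.0]]
force: [-4.0, -1.6, 2.1]
opening: 0.006
```

```bash
python3 -c "
from h import *
rep()"
```

```text
t 23.45 st [-0.1276  0.0681] z 0.0367 toolx ang from st y (cw+) -0.0 F st [-3.7 -2.2] 2.1
```

Request:
arm_command(commands=[{"translation": [0,0.04,-0.015],"dr": [0,0,0],"jaw": 1},{"translation": [0,0.04,-0.015],"dr": [0,0,0],"jaw": 1},{"translation": [0,0,0],"dr": [0,0,0],"jaw": 1}])

```text
time_s: 23.7
position: [0.4803, -0.2344, 0.0369]
tcp_rot: [[0.154, 0.988, -0.007], [0.988, -0.154, 0.003], [0.002, -0.007, -1.0]]
force: [-8.4, -3.4, 0.6]
opening: 0.004
```

Request:
arm_command(commands=[{"translation": [0,0.04,0],"dr": [0,0,0],"jaw": 1},{"translation": [0,0,0],"dr": [0,0,0],"jaw": 1},{"translation": [0,0,0],"dr": [0,0,0],"jaw": 1}])

```text
time_s: 23.95
position: [0.4803, -0.2344, 0.0369]
tcp_rot: [[0.154, 0.988, -0.008], [0.988, -0.154, 0.003], [0.002, -0.009, -1.0]]
force: [-10.6, -4.0, 1.9]
opening: 0.005
```

Request:
arm_command(commands=[{"translation": [0,0.04,0],"dr": [0,0,0],"jaw": 1},{"translation": [0,0.03,0],"dr": [0,0,0],"jaw": 1},{"translation": [0,0,0],"dr": [0,0,0],"jaw": 1},{"translation": [0,0,0],"dr": [0,0,0],"jaw": 1},{"translation": [0,0,0],"dr": [0,0,0],"jaw": 1},{"translation": [0,0,0],"dr": [0,0,0],"jaw": 1}])

```text
time_s: 24.45
position: [0.4803, -0.2343, 0.0369]
tcp_rot: [[0.154, 0.988, -0.012], [0.988, -0.154, 0.005], [0.003, -0.012, -1.0]]
force: [-14.3, -4.9, 4.8]
opening: 0.004
```

```bash
python3 -c "
from h import *
rep()"
```

```text
t 24.45 st [-0.1275  0.0683] z 0.0369 toolx ang from st y (cw+) -0.1 F st [-13.4  -7. ] 4.8
```

Request:
arm_command(commands=[{"translation": [0,-0.2,0],"dr": [0,0,0],"jaw": 1},{"translation": [0,-0.6,0],"dr": [0,0,0],"jaw": 1},{"translation": [0,-0.6,0],"dr": [0,0,0],"jaw": 1},{"translation": [0,0,-1],"dr": [0,0,0],"jaw": 1},{"translation": [0,0,-1],"dr": [0,0,0],"jaw": 1},{"translation": [0,0,-1],"dr": [0,0,0],"jaw": 1},{"translation": [0,0,-1],"dr": [0,0,0],"jaw": 1},{"translation": [-0.6,0.6,-1],"dr": [0,0,0],"jaw": 1},{"translation": [-0.8,0.8,-1],"dr": [0,0,0],"jaw": 1},{"translation": [-0.8,0.8,-1],"dr": [0,0,0],"jaw": 1},{"translation": [-0.8,0.8,-1],"dr": [0,0,0],"jaw": 1},{"translation": [-0.8,0.8,0],"dr": [0,0,0],"jaw": 1}])

```text
time_s: 25.45
position: [0.5346, -0.3418, 0.2442]
tcp_rot: [[0.155, 0.988, 0.011], [0.988, -0.155, -0.008], [-0.007, 0.012, -1.0]]
force: [0.5, -1.0, -0.6]
opening: 0.004
```

Request:
arm_command(commands=[{"translation": [0,0,0],"dr": [0,0,0],"jaw": 1},{"translation": [0,0,0],"dr": [0,0,0],"jaw": 1},{"translation": [0,0,0],"dr": [0,0,0],"jaw": 1}])

```text
time_s: 25.7
position: [0.53, -0.3377, 0.2366]
tcp_rot: [[0.155, 0.988, -0.001], [0.988, -0.155, 0.002], [0.002, -0.002, -1.0]]
force: [-0.3, -0.5, 0.1]
opening: 0.002
```

```bash
python3 -c "
from h import *
wpic('w25')
p=cv2.imread('pics/w25.png');cv2.imwrite('pics/w25z.png',cv2.resize(p[0:240,150:400],None,fx=2.5,fy=2.5,interpolation=cv2.INTER_CUBIC))
p,d=capture('scene');cv2.imwrite('pics/c25.png',p[:,:,::-1])"
```

```text
t 25.7 st [-0.0624 -0.0261] z 0.2366 toolx ang from st y (cw+) 0.0 F st [-0.2 -0.5] 0.1
```

View pics/w25z.png

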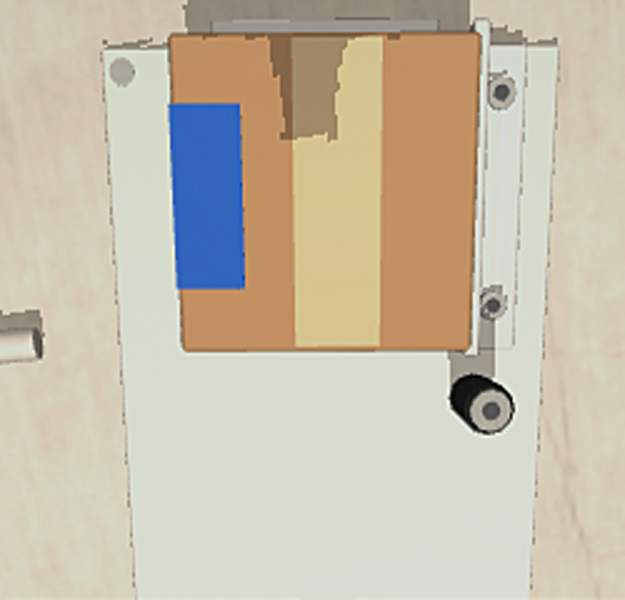

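View pics/c25.png

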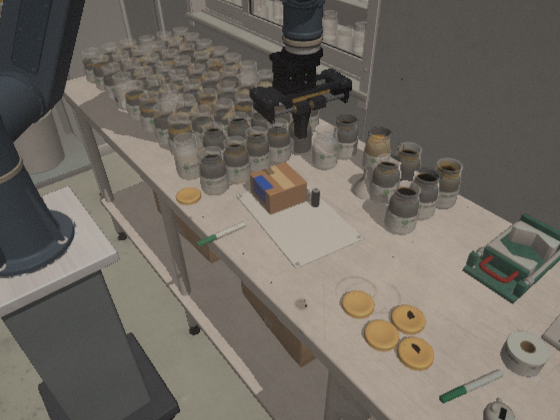

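```bash
python3 -c "
from h import *
z=lambda u,v,h:(150+u/2.5,v/2.5,h)
q=loc('w25',[z(169,33,.064),z(482,34,.064),z(470,351,.064),z(182,350,.064),z(491,410,.052)])*1e3
print(q,q[:4].mean(0))"
```

```text
[[-114.32498287  125.26797619]
 [ -11.22095541  124.8642335 ]
 [ -11.08287781   22.13661489]
 [-114.22122498   22.50482116]
 [  -0.4385024    -0.53836719]] [-62.71251027  73.69341144]
```

```bash
python3 -c "
from h import *
rep();print(hand_in());"
```

```text
t 25.8 st [-0.0627 -0.0257] z 0.2366 toolx ang from st y (cw+) -0.0 F st [-0.5 -0.1] 0.7
the job is handed in; nothing more can be done
None
```

The carton is home in the corner of the guide and stop, blue label facing the robot. I handed the job in at 25.8 s; it reported no verdict.

**What I did:** With closed fingers I pushed the carton round the post in short arcs, then pressed it flush on the guide at about 13.5 N. I pushed it along the guide to the stop and held about 16 N there for half a second. I then pressed it on the guide again at about 13 N and backed the arm clear.

**Last checks (wrist camera):**
- **Position:** the carton's centre is at about station x = -62.5, y = 74 mm; home is -62, 75.
- **Squareness:** it stands square to within about 0.3°.
- **Clearance:** the arm is well clear, with no contact force. The caps and marker look unmoved in the scene picture; I did not measure them again.

**What disagreed:**
- On the first press on the guide the carton stopped 2–3° short. The finger was also pressing down on it, and the total force reached about 25 N. I lifted the tool slightly, and the press after that brought the carton flush.
- The scene and side cameras gave positions about 2–5 mm off, and up to 10 mm for the post, so I used the wrist camera for the final figures.

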